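Shut down and tidy the soldering bench

TASK

Shut the soldering bench down. First slide the red heat slider on the turquoise control unit back to the yellow standby clip; then put all the loose hand tools (pliers, cutters, screwdrivers, file; whichever are there) into the tool box and lower its lid gently until it is fully closed; last of all slide the blue fume-fan slider fully home to off. Leave everything else on the bench where it is.

Things in the scene. Friction and masses are not known exactly. Their poses are not given: they have to be found in the camera images.
- station: fixed turquoise control unit, 170 x 200 in plan, 50 high, with two slider tracks (40 wide, 14 high) on its top. Origin: centre of its underside, x away from the robot, y along the tracks to the left, z up.
- heat (a joint): heat slider: nearer track, red grip 28 (x) by 20 (y, along the track) by 40 high. 0 m at the right-hand (-y) end, 0.10 m at the left-hand end; stays where it is left (1.5 N of friction).
- heat_top (a point): centre of the top of the red heat grip (105 above the table); axes as the station's.
- clip: yellow pointer clip, 20 x 6 (along the track) x 16 high, fixed on the station beside the heat track, on the robot's side of it: the standby setting. Origin: centre of its underside, axes as the station's. The red grip's middle must come level with the clip's middle along y.
- fan (a joint): fume-fan slider: farther track, blue grip 28 x 20 x 40. 0 m = off, at the right-hand (-y) end marked by a black square; grows to 0.10 m (full) towards the longer white bars; stays where it is left (1.5 N).
- fan_top (a point): centre of the top of the blue fan grip (105 above the table); axes as the station's.
- chest: fixed open cardboard-brown tool box, outer 210 (x) x 260 (y) x 80 high, walls and floor 5. Origin: centre of its underside, x away from the robot, z up.
- lid (a joint): lid of the tool box, 8 thick, hinged along the box's far (+x) rim: 0 rad closed, 1.57 upright; starts open at about 1.5 to 1.8. The hinge is stiff: it stays at any angle, about 1.5 N at its edge moves it.
- lid_tab (a point): middle of the lid's pull tab (120 wide, 30 long, 8 thick, sticking out 29 past the free edge), on its outer face, the one that is on top when closed; 224 from the hinge. z points out of the outer face.
- lid_hinge (a point): middle of the lid's hinge line, at the lid's lower face, 80 above the table.
- pliers_red: pliers with red handles, lying flat, 150 long, 44 wide over the handles, 14 thick. Origin: on its underside, below the pivot block (24 wide, 34 long), the place to grip. x runs along it to the jaw tip (65 ahead), handles end 85 behind; z up. May be absent.
- cutters_orange: cutters with orange handles, lying flat, 150 long, 44 wide over the handles, 14 thick. Origin: on its underside, below the pivot block (24 wide, 34 long), the place to grip. x runs along it to the jaw tip (65 ahead), handles end 85 behind; z up. May be absent.
- driver_blue: screwdriver with a blue square handle 75 x 22 x 22, lying flat, 130 long in all. Origin: on its underside, below the middle of the handle, the place to grip. x runs along it to the blade tip (93 ahead; handle ends 38 behind); z up. May be absent.
- driver_green: screwdriver with a green square handle 75 x 22 x 22, lying flat, 130 long in all. Origin: on its underside, below the middle of the handle, the place to grip. x runs along it to the blade tip (93 ahead; handle ends 38 behind); z up. May be absent.
- file: flat file with a wooden handle 75 x 24 x 18, lying flat, 135 long in all. Origin: on its underside, below the middle of the handle, the place to grip. x runs along it to the blade tip (98 ahead; handle ends 38 behind); z up. May be absent.
- reel: bystander: black solder reel, 60 across, 36 high, among the tools. Origin: centre of its underside.
- speaker: bystander: dark loudspeaker, 72 across, 25 high. Origin: centre of its underside.
- project: bystander: plywood project board 92 x 130 with an upright wall 100 high. Origin: underside, centre of the board.
- iron_stand: bystander: black stand 110 x 160 with a soldering iron in a spring, 135 high. Origin: centre of its underside.
- parts_tub: bystander: clear tub with blue lid, 126 x 166 x 66. Origin: centre of its underside.
- flux_jar: bystander: small jar, 56 across, 70 high. Origin: centre of its underside.
Not all that is in view belongs to the job. Of the things that look like the cutters_orange, the smaller one is meant.

How it is judged:
By the outcome, as a careful person would: the job done as asked, in the order asked, and still so for the second after the job is handed in, with the robot touching nothing.
Of pliers_red, cutters_orange, driver_blue, driver_green, file only 3 to 5 are there at a start; the rules pass over those that are not, and their reading is None.
At some moment in a run one of pliers_red, cutters_orange, driver_blue, driver_green, file may be knocked a few centimetres aside while the robot is not near it.
Once in a run the grip may slacken for a moment while it holds something.
It also fails if it takes over 210 s, if anything falls off the work surface, if the arm or the gripper's body presses on something with over 40 N, if the wrist force passes 120 N, or if a joint passes its speed limit or range.

ROBOT

A 7-joint arm with a two-finger parallel gripper is mounted at the origin on the work surface. World frame = base frame: x ahead of the robot, y to its left, z up, the work surface at z = 0. Lengths are in m, angles in rad, forces in N, time in s.
With the tool pointing down it reaches from about 0.4 to 0.85 m from the base axis. Payload 10.4 kg.
Tool frame: the origin (TCP) lies on the mounting face of the last link; the fingertips stand 173 mm ahead of it and the grasp point (between the pads) lies 155 mm ahead of it (robot.grasp_offset is the z of the grasp point in the tool frame, in m); z points along the fingers, y is the line along which they close (so a half turn about z gives the same grasp; the last joint's range is limited). The gripper opens to 85 mm and grips with 20 to 120 N. Pads are 22 mm wide; open, the fingers measure 114 mm over their backs; the gripper's body (76 mm by 85 mm) begins 54 mm behind the grasp point. The pads swing forward as they close: fully open they stand 13 mm farther back than shut.
Start: joints at [-1.156, 0.332, -0.065, 1.46, 0.022, 1.35, -0.088], TCP at [0.265, 0.566, 0.405] pointing down, gripper open.
Joint ranges: [-2.6, 2.6], [-0.5, 2.12], [-1.47, 1.34], [0.16, 2.42], [-1.27, 4.41], [0.06, 2.06], [-2.6, 2.6]. Speed limits (rad/s): [2.22, 2.22, 2.79, 2.79, 3.14, 3.14, 3.14].

INTERFACE

Orientations are given as a rotation vector (axis times angle).
In Python, from workcell import robot gives the robot as it stands.
- The arm moves only by the shell command python3 -m crank 'ROWS'. ROWS is JSON, a list of rows, each an object with "travel": the shift along the tool's x, y, z each as a share of 0.25 m, from -1 to 1, a list of three; "rot": the turn, a rotation vector about the tool's x, y, z each as a share of 45 degrees, from -1 to 1, a list of three; "fingers": the opening, from 0 (shut) to 1 (fully open). A call has 1 to 12 rows; each row is the pose to reach, as a shift and turn from the pose commanded when the call began, along the tool's axes at that moment; what a row does not reach only later rows make up. A row lasts 1/12 s, in which the tool goes at most 41.7 mm and 7.16 degrees, less where a joint would pass 70% of its speed; a pose out of reach is approached as far as the arm can. A call with a number of a shift or a turn outside -1 to 1 is refused whole. A call with a gripper value outside its range is refused whole. The fingers move at their own pace and stop on an object; the grip force is fixed at half the most. Time passes only in rows, so rows that repeat a pose let the fingers close. It gives the time, the measured TCP pose, the force, the opening and the grip force at its end, in the units of the state.
- robot.observe(): the state, without advancing time (a new reading comes with each control period).
- robot.read_camera(name): name is "scene" or "top" or "wrist"; returns a dict with "frame" (400x640x3 uint8, red, green, blue), "z_map" (400x640 float32, m along the optical axis (not along the pixel's ray), 0 where there is no reading), "mtx" (3x3 intrinsics, pixels), "world_to_cam" (4x4, takes a point from world to camera coordinates). Camera axes: x right, y down, z forward; pixel columns grow to the right and rows downward; lengths in m; the calibration is good to about 2 mm. A picture is of the moment at which its call begins.
- robot.close_job(): hands the job in; it is judged then, once.
Trained networks look in a picture, given as the dict that the camera call returned (one of the last four; its "shot" number tells which), for a name from the list of things; names that differ only in an ending like _2 or _b are one class to them, and where a whole thing is asked for, a point or a joint stands for the part that bears it (a point fixed in the world has none). Each returns a list of dicts, best first, with "confidence" (0 to 1); they miss things now and then, are a little off and sometimes report something else, mostly with a low value. They report only what shows in the picture. A call takes as long as a camera call. They do not tell look-alikes from the thing itself.
- robot.find_in(query, picture): "box" ([left, top, width, height] in pixels, round what is visible of it).
- robot.outline_of(query, picture): "region" (400x640 bool, what is visible of it) and "box" ([left, top, width, height] in pixels, round what is visible of it).
- robot.tip_of(query, picture): "pixel" ([column, row] in pixels: a listed point, or the origin of a listed thing).
The state is a dict: "clock": time; "joint_positions": joint angles; "joint_velocities": joint speeds; "effort": joint torques, N m; "ee_pos": TCP position; "tcp_rot": TCP orientation; "force": force on the tool from outside, world axes, zero at the start; "torque": the same for the moment, N m; "grip_width": opening from 0.0 (shut) to 1.0 (fully open); "grasp_force": force on a finger pad.
Only numpy, scipy, OpenCV 4.12 (cv2) and the standard library are available. Lean on these libraries where they do the work, as an engineer would, in place of code of your own. Each camera call takes 0.05 s, during which the arm holds its last target. There are 200 camera calls.

## Working session

There is one attempt and no reset: what is moved stays moved. The work goes in short steps, Python scripts to look and compute and a shell command to move; the robot and the scene stay as the last step left them, time stands still between calls to the robot, and variables do not carry over. Pictures are saved under pics/ and viewed, at most 14 in all, crops included, and the job is handed in when it is done.

```bash
mkdir -p pics; ls
cat > h.py <<'E'
import numpy as np, cv2
from scipy.spatial.transform import Rotation as R
from workcell import robot
def save(p,n,s=1.25,crop=None):
    f=p["frame"][:,:,::-1]
    if crop: f=f[crop[1]:crop[3],crop[0]:crop[2]]
    cv2.imwrite("pics/"+n,cv2.resize(f,None,fx=s,fy=s))
def cloud(p):
    z=p["z_map"];v,u=np.mgrid[0:z.shape[0],0:z.shape[1]]
    K=p["mtx"];c=np.stack([(u-K[0,2])/K[0,0]*z,(v-K[1,2])/K[1,1]*z,z],-1)
    T=np.linalg.inv(p["world_to_cam"]);return c@T[:3,:3].T+T[:3,3]
def px(p,w):
    c=p["world_to_cam"]@np.append(w,1);q=p["mtx"]@c[:3];return q[:2]/q[2]
def ray(p,uv,h):  # point on pixel ray at world height h
    T=np.linalg.inv(p["world_to_cam"]);d=T[:3,:3]@np.linalg.inv(p["mtx"])@np.array([uv[0],uv[1],1.])
    o=T[:3,3];return o+d*(h-o[2])/d[2]
def state():
    s=robot.observe();r=R.from_rotvec(s["tcp_rot"]);return s,np.array(s["ee_pos"]),r
def rows_for(gp,yaw=None):
    """tool shift/turn shares to bring grasp point to gp, tool down, finger-closing line at yaw"""
    s,p,r=state()
    if yaw is None: r2=r
    else:
        best=None
        for k in (-1,0,1,2):
            y=yaw+k*np.pi; Y=np.array([np.cos(y),np.sin(y),0]);Z=np.array([0,0,-1.]);X=np.cross(Y,Z)
            c=R.from_matrix(np.stack([X,Y,Z],1));a=(r.inv()*c).magnitude()
            if best is None or a<best[0]: best=(a,c)
        r2=best[1]
    tcp=np.array(gp)-r2.apply([0,0,robot.grasp_offset])
    return np.round(r.inv().apply(tcp-p)/.25,3),np.round((r.inv()*r2).as_rotvec()/(np.pi/4),3)
E
cat > a.py <<'E'
from h import *
s,p,r=state();print(p,r.as_matrix().round(2).tolist(),s["joint_positions"],s["clock"])
for n in("scene","top"):
    P=robot.read_camera(n);save(P,n+"0.png");C=cloud(P)
    print(n,np.linalg.inv(P["world_to_cam"])[:3,3].round(2))
    if n=="top":
        for q in "pliers_red cutters_orange driver_blue driver_green file heat_top fan_top clip chest lid_tab lid_hinge reel speaker project iron_stand parts_tub flux_jar station".split():
            for d in robot.tip_of(q,P)[:3]:
                u=np.array(d["pixel"]);i=u.round().astype(int).clip(0,[639,399]);print(q,round(d["confidence"],2),u.round(0),C[i[1],i[0]].round(3))
E
python3 a.py
```

```text
pics
[0.26491048 0.56594538 0.40391037] [[-0.91, 0.42, -0.0], [0.42, 0.91, -0.0], [-0.0, -0.0, -1.0]] [-1.1555935   0.33288245 -0.06469843  1.46093872  0.0215897   1.34987404
 -0.08852053] 0.0
scene [1.05 0.15 0.88]
top [ 0.41 -0.01  1.19]
cutters_orange 0.97 [290. 155.] [0.618 0.058 0.017]
cutters_orange 0.55 [196. 321.] [0.185 0.299 0.02 ]
driver_blue 0.66 [310. 232.] [0.413 0.005 0.023]
driver_green 0.52 [275. 232.] [0.413 0.096 0.024]
heat_top 0.64 [145. 239.] [0.396 0.405 0.104]
heat_top 0.52 [274. 231.] [0.415 0.099 0.022]
fan_top 0.45 [169. 205.] [0.479 0.349 0.105]
fan_top 0.44 [177. 135.] [0.662 0.346 0.066]
fan_top 0.39 [444. 130.] [ 0.687 -0.359  0.013]
clip 0.58 [178. 252.] [0.362 0.341 0.05 ]
clip 0.33 [176. 134.] [0.665 0.349 0.065]
chest 0.95 [448. 217.] [ 0.452 -0.364  0.007]
lid_tab 0.82 [489. 149.] [ 0.637 -0.484 -0.   ]
lid_hinge 0.8 [454. 178.] [ 0.545 -0.353  0.103]
reel 0.57 [247. 130.] [0.681 0.17  0.04 ]
speaker 0.88 [382. 132.] [ 0.677 -0.187  0.031]
project 0.97 [296.  88.] [0.805 0.043 0.009]
iron_stand 0.59 [444. 132.] [ 0.68  -0.357  0.018]
parts_tub 0.97 [180. 133.] [0.667 0.338 0.068]
flux_jar 0.64 [366.  97.] [ 0.761 -0.142  0.068]
station 0.91 [175. 222.] [0.439 0.351 0.049]
station 0.66 [170. 206.] [0.477 0.347 0.102]
station 0.35 [290. 156.] [0.616 0.058 0.015]
```

View pics/top0.png

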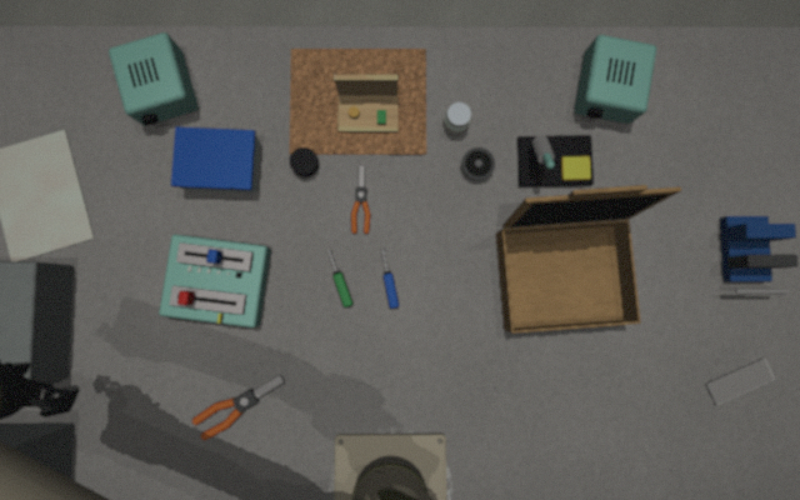

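View pics/scene0.png

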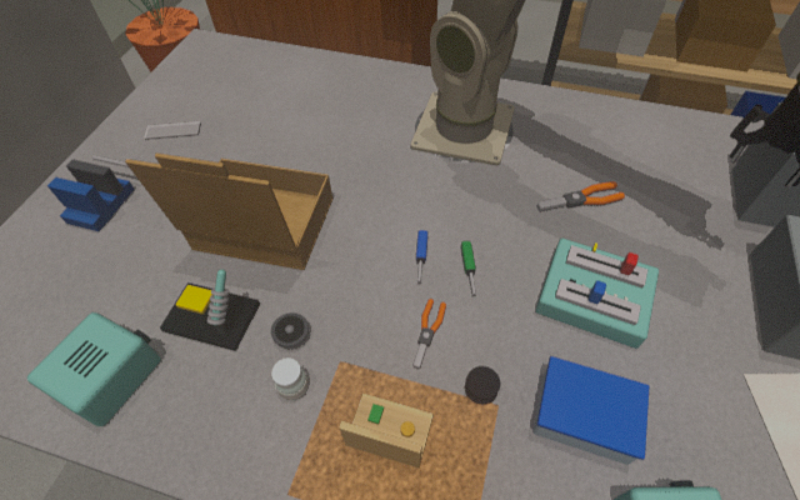

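The top view shows the station at (175,224), heat (red) grip at (148,239), fan (blue) grip at (170,205) and the clip at (175,254). The small cutters are at (289,157), green driver at (274,230), blue driver at (312,232) and the open box at (455,220). The larger cutters at (196,321) are a decoy, and the red pliers and file are absent.

```bash
cat > m.py <<'E'
from h import *
def blob(P,C,lo,hi,zr,reg,name):
    hsv=cv2.cvtColor(P["frame"],cv2.COLOR_RGB2HSV)
    m=(cv2.inRange(hsv,lo,hi)>0)&(C[...,2]>zr[0])&(C[...,2]<zr[1])&(C[...,0]>reg[0])&(C[...,0]<reg[1])&(C[...,1]>reg[2])&(C[...,1]<reg[3])
    q=C[m]
    if len(q)<5: print(name,"none",len(q));return
    r=cv2.minAreaRect((q[:,:2]*1000).astype(np.float32))
    c=np.array(r[0])/1000; w,_,_=np.linalg.svd(np.cov(q[:,:2].T));
    print(name,len(q),"rect",c.round(4),np.round(r[1]),"mean",q.mean(0).round(4),"axis",np.degrees(np.arctan2(w[1,0],w[0,0])).round(1))
    return q
def run(P):
    C=cloud(P);S=(.3,.58,.2,.55);T=(.3,.75,-.2,.25)
    blob(P,C,(0,120,60),(8,255,255),(.095,.115),S,"red")
    blob(P,C,(105,120,40),(125,255,255),(.095,.115),S,"blue")
    blob(P,C,(22,120,60),(35,255,255),(.03,.08),S,"clip")
    blob(P,C,(75,50,60),(95,255,255),(.045,.055),S,"station")
    blob(P,C,(0,0,90),(179,60,255),(.06,.068),S,"tracks")
    blob(P,C,(100,120,40),(125,255,255),(.003,.04),T,"driver_blue")
    blob(P,C,(45,100,30),(80,255,255),(.003,.04),T,"driver_green")
    blob(P,C,(3,120,60),(16,255,255),(.003,.04),(.4,.75,-.2,.25),"cutters")
    return C
if __name__=="__main__":
    import sys
    for n in sys.argv[1:] or ["top","scene"]:
        P=robot.read_camera(n);print(n);C=run(P)
        for q in ("cutters_orange","clip","heat_top","fan_top","lid_tab","lid_hinge","chest"):
            h=dict(cutters_orange=.0,clip=.05,heat_top=.105,fan_top=.105,lid_hinge=.08,chest=0,lid_tab=.3)[q]
            for d in robot.tip_of(q,P)[:1]: print(q,round(d["confidence"],2),np.round(d["pixel"]),ray(P,d["pixel"],h).round(4))
        m=(abs(C[...,2]-.08)<.006)&(C[...,0]>.3)&(C[...,0]<.6)&(C[...,1]<-.15)&(C[...,1]>-.6)
        r=cv2.minAreaRect((C[m][:,:2]*1000).astype(np.float32));print("rim",r,m.sum())
        m=(C[...,2]>.1)&(C[...,2]<.33)&(C[...,0]>.5)&(C[...,0]<.64)&(C[...,1]<-.2)&(C[...,1]>-.55);q=C[m]
        if len(q)>50:
            for z in(.12,.18,.24,.28):
                k=q[abs(q[:,2]-z)<.01]
                if len(k)>3: print("lid z",z,np.percentile(k[:,0],[5,50,95]).round(3),np.percentile(k[:,1],[2,98]).round(3),np.polyfit(k[:,1],k[:,0],1).round(3))
E
python3 m.py
```

```text
top
red 77 rect [0.3989 0.4024] [17. 25.] mean [0.3989 0.4014 0.1033] axis 170.3
blue 71 rect [0.4799 0.3481] [18. 23.] mean [0.4796 0.3478 0.1032] axis -178.4
clip 13 rect [0.3585 0.3428] [ 5. 16.] mean [0.3575 0.3425 0.064 ] axis 174.9
station 2743 rect [0.4332 0.3632] [198. 169.] mean [0.43   0.3598 0.0494] axis 85.1
tracks 1269 rect [0.4373 0.3642] [151. 128.] mean [0.4361 0.3596 0.0636] axis -136.2
driver_blue 187 rect [ 0.4134 -0.0017] [73. 19.] mean [ 0.4128 -0.0015  0.0211] axis -168.4
driver_green 190 rect [ 0.558  -0.0241] [ 68. 425.] mean [0.4161 0.098  0.0215] axis 148.4
cutters 254 rect [0.6914 0.0952] [247. 241.] mean [0.6018 0.0637 0.0104] axis -177.8
cutters_orange 0.94 [200. 322.] [0.1789 0.2949 0.    ]
clip 0.49 [176. 253.] [0.3605 0.3447 0.05  ]
heat_top 0.43 [145. 240.] [0.393  0.4045 0.105 ]
fan_top 0.47 [168. 205.] [0.4781 0.3523 0.105 ]
lid_tab 0.66 [487. 148.] [ 0.5818 -0.361   0.3   ]
lid_hinge 0.7 [454. 178.] [ 0.5483 -0.361   0.08  ]
chest 0.62 [176. 133.] [0.6835 0.3691 0.    ]
rim ((440.75701904296875, -363.4949645996094), (210.8644561767578, 262.16259765
[... 964 characters left out ...]
ange 0.93 [458. 165.] [0.2    0.3018 0.    ]
clip 0.51 [472. 199.] [0.357  0.3375 0.05  ]
heat_top 0.57 [505. 206.] [0.402  0.4008 0.105 ]
fan_top 0.5 [210. 177.] [ 0.5138 -0.3077  0.105 ]
lid_tab 0.75 [152. 131.] [ 0.5683 -0.3609  0.3   ]
lid_hinge 0.71 [189. 191.] [ 0.5523 -0.3552  0.08  ]
chest 0.89 [209. 178.] [ 0.4444 -0.3713  0.    ]
rim ((447.0673828125, -364.1020202636719), (220.4282989501953, 261.94549560546875), 4.113851070404053) 468
lid z 0.12 [0.55  0.559 0.567] [-0.479 -0.228] [-0.074  0.532]
lid z 0.18 [0.556 0.564 0.573] [-0.478 -0.228] [-0.074  0.538]
lid z 0.24 [0.561 0.569 0.578] [-0.478 -0.227] [-0.073  0.544]
lid z 0.28 [0.563 0.573 0.582] [-0.479 -0.227] [-0.073  0.547]
```

```bash
cat > p.py <<'E'
from h import *
import sys
# usage: p.py x y z [yawdeg]
a=[float(x) for x in sys.argv[1:]]
s,p,r=state();g=p+r.apply([0,0,robot.grasp_offset])
print("t",s["clock"],"grasp",g.round(4),"yaw",np.degrees(np.arctan2(*r.as_matrix()[[1,0],1])).round(2),"zax",r.as_matrix()[:,2].round(3),"w",round(s["grip_width"],3))
if a: print(*rows_for(a[:3],np.radians(a[3]) if len(a)>3 else None))
E
python3 - <<'E'
from h import *
for n in("top","scene"):
    P=robot.read_camera(n);C=cloud(P);hsv=cv2.cvtColor(P["frame"],cv2.COLOR_RGB2HSV)
    m=(cv2.inRange(hsv,(75,50,60),(95,255,255))>0)&(abs(C[...,2]-.05)<.004)&(abs(C[...,0]-.435)<.14)&(abs(C[...,1]-.363)<.17)
    print(cv2.minAreaRect((C[m][:,:2]*1000).astype(np.float32)))
E
python3 p.py 0.4005 0.402 0.18 82
```

```text
((433.15777587890625, 362.8487243652344), (198.01571655273438, 168.23062133789062), 82.678955078125)
((436.92059326171875, 362.81524658203125), (198.5150146484375, 170.80392456054688), 82.17915344238281)
t 1.9 grasp [0.265  0.5661 0.25  ] yaw 64.91 zax [ 0.  0. -1.] w 1.003
[-0.769 -0.364  0.28 ] [ 0.    0.   -0.38]
```

```bash
python3 -m crank '[{"travel":[-0.769,-0.364,0.28],"rot":[0,0,-0.391],"fingers":0.7},{"travel":[-0.769,-0.364,0.28],"rot":[0,0,-0.391],"fingers":0.7},{"travel":[-0.769,-0.364,0.28],"rot":[0,0,-0.391],"fingers":0.7},{"travel":[-0.769,-0.364,0.28],"rot":[0,0,-0.391],"fingers":0.7},{"travel":[-0.769,-0.364,0.28],"rot":[0,0,-0.391],"fingers":0.7},{"travel":[-0.769,-0.364,0.28],"rot":[0,0,-0.391],"fingers":0.7},{"travel":[-0.769,-0.364,0.28],"rot":[0,0,-0.391],"fingers":0.7},{"travel":[-0.769,-0.364,0.28],"rot":[0,0,-0.391],"fingers":0.7},{"travel":[-0.769,-0.364,0.28],"rot":[0,0,-0.391],"fingers":0.7}]'
python3 - <<'E'
from h import *
P=robot.read_camera("wrist");save(P,"w1.png")
import m
m.run(P)
E
python3 p.py 0.4005 0.402 0.09 82.5
```

```text
clock: 2.65
ee_pos: [0.3998, 0.4032, 0.3352]
tcp_rot: [-0.203, -3.135, -0.002]
force: [-0.3, 0.5, 1.4]
grip_width: 0.697
grasp_force: 0.0
red 1231 rect [0.3982 0.4041] [19. 28.] mean [0.3971 0.4043 0.1035] axis 173.0
blue 935 rect [0.4794 0.3508] [19. 27.] mean [0.4757 0.3516 0.1027] axis 165.3
clip 291 rect [0.3577 0.3446] [ 6. 20.] mean [0.3573 0.3452 0.0636] axis 172.3
station 21625 rect [0.4336 0.365 ] [198. 169.] mean [0.4114 0.3728 0.0496] axis 75.1
tracks 11289 rect [0.4264 0.3654] [150. 151.] mean [0.4217 0.3742 0.0637] axis -140.4
driver_blue none 0
driver_green 934 rect [0.4223 0.1046] [56. 23.] mean [0.4278 0.1099 0.0208] axis -170.5
cutters 512 rect [0.5471 0.0658] [36. 27.] mean [0.5437 0.0614 0.0097] axis 109.5
t 2.7 grasp [0.3995 0.4037 0.1805] yaw 82.64 zax [ 0.     0.001 -1.   ] w 0.699
[-0.005 -0.006  0.362] [ 0.001 -0.     0.003]
```

View pics/w1.png

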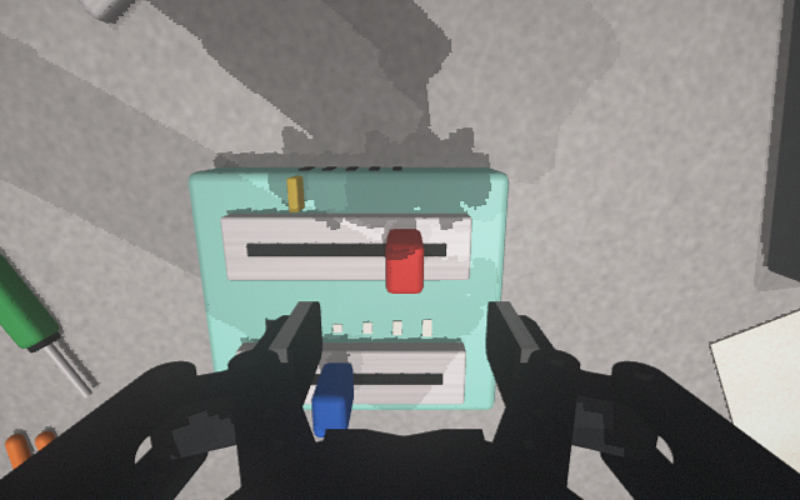

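```bash
python3 -m crank '[{"travel":[0,0,0.15],"rot":[0,0,0],"fingers":0.7},{"travel":[0,0,0.28],"rot":[0,0,0],"fingers":0.7},{"travel":[0,0,0.36],"rot":[0,0,0],"fingers":0.6},{"travel":[0,0,0.36],"rot":[0,0,0],"fingers":0.3},{"travel":[0,0,0.36],"rot":[0,0,0],"fingers":0.1},{"travel":[0,0,0.36],"rot":[0,0,0],"fingers":0.1},{"travel":[0,0,0.36],"rot":[0,0,0],"fingers":0.1},{"travel":[0,-0.08,0.36],"rot":[0,0,0],"fingers":0.1},{"travel":[0,-0.16,0.36],"rot":[0,0,0],"fingers":0.1},{"travel":[0,-0.257,0.36],"rot":[0,0,0],"fingers":0.1},{"travel":[0,-0.257,0.36],"rot":[0,0,0],"fingers":0.1},{"travel":[0,-0.257,0.36],"rot":[0,0,0],"fingers":0.1}]'; python3 p.py
```

```text
clock: 3.7
ee_pos: [0.3919, 0.3378, 0.2462]
tcp_rot: [0.206, 3.135, 0.001]
force: [-3.6, -0.3, 0.2]
grip_width: 0.227
grasp_force: 63.3
t 3.7 grasp [0.3919 0.3379 0.0915] yaw 82.47 zax [ 0.     0.001 -1.   ] w 0.227
```

```bash
python3 -m crank '[{"travel":[0,0,0],"rot":[0,0,0],"fingers":0.5},{"travel":[0,0,0],"rot":[0,0,0],"fingers":0.6},{"travel":[0,0,0],"rot":[0,0,0],"fingers":0.6},{"travel":[0,0,-0.15],"rot":[0,0,0],"fingers":0.6},{"travel":[0,0,-0.3],"rot":[0,0,0],"fingers":0.6},{"travel":[0,0,-0.45],"rot":[0,0,0],"fingers":0.6},{"travel":[0,0,-0.45],"rot":[0,0,0],"fingers":0.6}]'
python3 - <<'E'
from h import *
P=robot.read_camera("wrist");save(P,"w2.png")
import m
m.run(P)
P=robot.read_camera("scene");m.run(P)
P=robot.read_camera("top");m.run(P)
E
```

```text
clock: 4.28
ee_pos: [0.3936, 0.3398, 0.3651]
tcp_rot: [0.205, 3.127, 0.014]
force: [0.6, 0.8, 0.9]
grip_width: 0.603
grasp_force: 0.0
red 955 rect [0.3896 0.3384] [20. 27.] mean [0.3887 0.3385 0.1036] axis 171.7
blue 737 rect [0.4797 0.3499] [19. 28.] mean [0.4785 0.3501 0.1036] axis 173.6
clip 172 rect [0.3574 0.3443] [ 5. 19.] mean [0.3573 0.3443 0.0657] axis 172.3
station 18251 rect [0.4333 0.3643] [198. 168.] mean [0.4105 0.3686 0.0496] axis 80.4
tracks 9667 rect [0.4299 0.3647] [150. 144.] mean [0.4215 0.3592 0.0636] axis 123.7
driver_blue 622 rect [0.4233 0.0104] [18. 56.] mean [0.4303 0.0105 0.0168] axis -178.5
driver_green 1428 rect [0.4146 0.101 ] [73. 21.] mean [0.413  0.1022 0.0213] axis -159.9
cutters 30 rect [0.5828 0.083 ] [ 1. 15.] mean [0.5831 0.0828 0.0079] axis 162.2
red 84 rect [0.394  0.3369] [19. 30.] mean [0.3956 0.3367 0.1032] axis 176.6
blue 90 rect [0.4848 0.3491] [19. 25.] mean [0.4857 0.3484 0.1032] axis 167.3
clip none 0
station 2427 rect [0.4377 0.3627] [199. 168.] mean [0.4494 0.3624 0.0498] axis 83.2
tracks 1488 rect [0.4393 0.3629] [151. 132.] mean [0.
[... 258 characters left out ...]
ean [0.7051 0.0738 0.0057] axis 82.8
red 10 rect [0.3996 0.3355] [15.  2.] mean [0.3998 0.3335 0.1031] axis 86.0
blue 72 rect [0.4802 0.3498] [20. 22.] mean [0.4799 0.348  0.1031] axis 173.1
clip 12 rect [0.3565 0.3422] [ 3. 13.] mean [0.3558 0.3427 0.0642] axis 168.9
station 2273 rect [0.4337 0.3631] [199. 168.] mean [0.439  0.3449 0.0495] axis 61.1
tracks 906 rect [0.4374 0.3641] [151. 128.] mean [0.4541 0.3498 0.0635] axis -131.9
driver_blue 191 rect [ 0.4132 -0.0013] [74. 18.] mean [ 0.4127 -0.0014  0.0213] axis -168.5
driver_green 189 rect [0.4145 0.0996] [73. 18.] mean [0.4148 0.0995 0.021 ] axis -159.5
cutters 241 rect [0.6416 0.0686] [287. 213.] mean [0.599  0.063  0.0106] axis 179.2
```

```bash
python3 p.py 0.3921 0.3394 0.0915 82.5
```

```text
t 4.4333 grasp [0.3924 0.3387 0.2028] yaw 82.51 zax [ 0.001  0.001 -1.   ] w 0.601
[0.001 0.003 0.445] [0.001 0.001 0.   ]
```

```bash
python3 -m crank '[{"travel":[0,0.004,0.15],"rot":[0,0,0],"fingers":0.6},{"travel":[0,0.004,0.3],"rot":[0,0,0],"fingers":0.6},{"travel":[0,0.004,0.445],"rot":[0,0,0],"fingers":0.5},{"travel":[0,0.004,0.445],"rot":[0,0,0],"fingers":0.1},{"travel":[0,0.004,0.445],"rot":[0,0,0],"fingers":0.1},{"travel":[0,0.004,0.445],"rot":[0,0,0],"fingers":0.1},{"travel":[0,0.004,0.445],"rot":[0,0,0],"fingers":0.6},{"travel":[0,0.004,0.445],"rot":[0,0,0],"fingers":0.6},{"travel":[0,0.004,0.445],"rot":[0,0,0],"fingers":0.6},{"travel":[0,0.004,0.2],"rot":[0,0,0],"fingers":0.6},{"travel":[0,0.004,0],"rot":[0,0,0],"fingers":0.6},{"travel":[0,0.004,0],"rot":[0,0,0],"fingers":0.6}]'
python3 - <<'E'
from h import *
P=robot.read_camera("wrist")
import m
m.run(P)
E
python3 p.py 0.416 0.100 0.12 110.4
```

```text
clock: 5.43
ee_pos: [0.3927, 0.3397, 0.3625]
tcp_rot: [0.205, 3.131, 0.007]
force: [-0.2, 0.8, 0.4]
grip_width: 0.599
grasp_force: 0.0
red 972 rect [0.3899 0.3379] [19. 28.] mean [0.3887 0.3383 0.1036] axis 174.4
blue 773 rect [0.4796 0.35  ] [20. 28.] mean [0.4779 0.3502 0.1034] axis 172.1
clip 178 rect [0.3574 0.3443] [ 5. 19.] mean [0.3572 0.3444 0.0656] axis 172.5
station 18434 rect [0.4334 0.3642] [197. 168.] mean [0.4105 0.3683 0.0496] axis 81.8
tracks 9710 rect [0.4299 0.3648] [151. 143.] mean [0.4208 0.3595 0.0636] axis 122.5
driver_blue 702 rect [0.4206 0.0098] [18. 58.] mean [0.4291 0.0102 0.0166] axis -177.8
driver_green 1437 rect [0.4144 0.1012] [73. 22.] mean [0.4131 0.1022 0.0213] axis -159.9
cutters 38 rect [0.5782 0.0837] [ 2. 11.] mean [0.5785 0.0837 0.008 ] axis 168.1
t 5.4833 grasp [0.3949 0.342  0.2129] yaw 82.5 zax [ 0.009  0.009 -1.   ] w 0.6
[-0.212 -0.946  0.363] [ 0.011  0.013 -0.62 ]
```

```bash
python3 p.py 0.3921 0.3394 0.0915 82.5; python3 -m crank '[{"travel":[0,0.008,0.15],"rot":[0,0,0],"fingers":0.6},{"travel":[0,0.008,0.3],"rot":[0,0,0],"fingers":0.6},{"travel":[0,0.008,0.445],"rot":[0,0,0],"fingers":0.5},{"travel":[0,0.008,0.445],"rot":[0,0,0],"fingers":0.3},{"travel":[0,0.008,0.445],"rot":[0,0,0],"fingers":0.3},{"travel":[0,0.008,0.445],"rot":[0,0,0],"fingers":0.1},{"travel":[0,0.008,0.445],"rot":[0,0,0],"fingers":0.1},{"travel":[0,0.008,0.445],"rot":[0,0,0],"fingers":0.1},{"travel":[0,0.008,0.445],"rot":[0,0,0],"fingers":0.1}]'; python3 p.py 0.3921 0.3394 0.0915 82.5
```

```text
t 5.4833 grasp [0.3949 0.342  0.2129] yaw 82.5 zax [ 0.009  0.009 -1.   ] w 0.6
[ 0.009 -0.01   0.485] [ 0.013  0.01  -0.   ]
clock: 6.23
ee_pos: [0.3929, 0.342, 0.248]
tcp_rot: [0.205, 3.133, 0.004]
force: [-2.8, -1.9, 6.7]
grip_width: 0.223
grasp_force: 62.0
t 6.2333 grasp [0.3932 0.3424 0.0933] yaw 82.51 zax [ 0.002  0.002 -1.   ] w 0.223
[ 0.002 -0.011  0.007] [0.003 0.002 0.   ]
```

```bash
python3 -m crank '[{"travel":[0,-0.011,0],"rot":[0,0,0],"fingers":0.1},{"travel":[0,-0.011,0],"rot":[0,0,0],"fingers":0.1},{"travel":[0,-0.011,0],"rot":[0,0,0],"fingers":0.1}]'; python3 p.py 0.3921 0.3394 0.0915 82.5;  python3 -m crank '[{"travel":[0,0,0],"rot":[0,0,0],"fingers":0.5},{"travel":[0,0,0],"rot":[0,0,0],"fingers":0.6},{"travel":[0,0,0],"rot":[0,0,0],"fingers":0.6},{"travel":[0,0,-0.15],"rot":[0,0,0],"fingers":0.6},{"travel":[0,0,-0.3],"rot":[0,0,0],"fingers":0.6},{"travel":[0,0,-0.45],"rot":[0,0,0],"fingers":0.6},{"travel":[0,0,-0.45],"rot":[0,0,0],"fingers":0.6},{"travel":[0,0,-0.45],"rot":[0,0,0],"fingers":0.6}]'
python3 - <<'E'
from h import *
P=robot.read_camera("wrist");save(P,"w2.png",3,(150,80,380,250))
import m
m.run(P)
P=robot.read_camera("scene");m.run(P)
E
python3 p.py 0.416 0.100 0.12 110.4
```

```text
clock: 6.48
ee_pos: [0.3925, 0.3395, 0.2479]
tcp_rot: [0.205, 3.133, 0.005]
force: [-4.2, -0.4, 9.9]
grip_width: 0.222
grasp_force: 62.5
t 6.4833 grasp [0.3929 0.34   0.0933] yaw 82.53 zax [ 0.002  0.003 -1.   ] w 0.222
[ 0.002 -0.001  0.007] [0.004 0.002 0.001]
clock: 7.15
ee_pos: [0.3927, 0.339, 0.3608]
tcp_rot: [0.205, 3.132, 0.006]
force: [-0.3, -0.1, -0.3]
grip_width: 0.598
grasp_force: 0.0
red 999 rect [0.3897 0.3403] [19. 27.] mean [0.3889 0.3406 0.1035] axis 174.0
blue 816 rect [0.4796 0.35  ] [20. 27.] mean [0.4774 0.3502 0.1032] axis 171.6
clip 176 rect [0.3577 0.3441] [ 5. 20.] mean [0.3573 0.3442 0.0657] axis 172.0
station 18663 rect [0.4332 0.3642] [197. 168.] mean [0.4104 0.3681 0.0496] axis 82.1
tracks 9757 rect [0.4268 0.3651] [150. 149.] mean [0.4204 0.3593 0.0636] axis 122.4
driver_blue 680 rect [0.4225 0.0104] [18. 56.] mean [0.4298 0.0103 0.0167] axis -178.0
driver_green 1443 rect [0.4143 0.1014] [73. 21.] mean [0.4129 0.1022 0.0213] axis -160.0
cutters 35 rect [0.5769 0.0839] [ 2. 12.] mean [0.5774 0.084  0.0081] axis 169.8
red 78 rect [0.3939 0.3389] [19. 27.] mean [0.395  0.3389 0.1029] axis 170.7
blue 91 rect [0.4835 0.3489] [18. 25.] mean [0.4855 0.3484 0.1033] axis 169.5
clip none 0
station 2443 rect [0.4374 0.3626] [199. 170.] mean [0.4496 0.3624 0.0498] axis 83.0
tracks 1495 rect [0.4391 0.3629] [150. 131.] mean [0.4448 0.3649 0.0639] axis 121.9
driver_blue 154 rect [ 0.4171 -0.0016] [71. 19.] mean [ 0.4181 -0.0012  0.0216] axis -168.6
driver_green 170 rect [0.4188 0.0995] [72. 20.] mean [0.4207 0.1001 0.0219] axis -160.0
cutters 1332 rect [0.6442 0.0705] [296. 211.] mean [0.7048 0.0725 0.0057] axis 83.9
t 7.25 grasp [0.392  0.3384 0.2031] yaw 82.51 zax [-0. -0. -1.] w 0.6
[-0.22  -0.933  0.333] [-0.001 -0.001 -0.62 ]
```

View pics/w2.png

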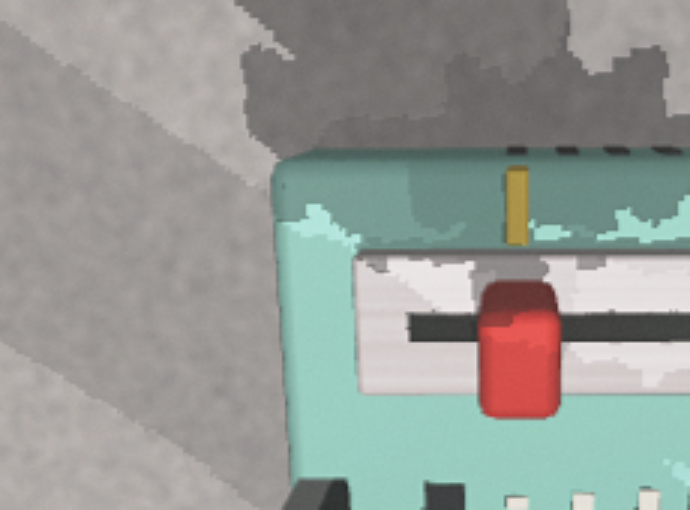

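```bash
python3 -m crank '[{"travel":[-0.03,-0.13,0],"rot":[0,0,-0.1],"fingers":0.6},{"travel":[-0.22,-0.933,0.333],"rot":[0,0,-0.62],"fingers":0.6},{"travel":[-0.22,-0.933,0.333],"rot":[0,0,-0.62],"fingers":0.6},{"travel":[-0.22,-0.933,0.333],"rot":[0,0,-0.62],"fingers":0.6},{"travel":[-0.22,-0.933,0.333],"rot":[0,0,-0.62],"fingers":0.6},{"travel":[-0.22,-0.933,0.333],"rot":[0,0,-0.62],"fingers":0.6},{"travel":[-0.22,-0.933,0.333],"rot":[0,0,-0.62],"fingers":0.6},{"travel":[-0.22,-0.933,0.333],"rot":[0,0,-0.62],"fingers":0.6},{"travel":[-0.22,-0.933,0.333],"rot":[0,0,-0.62],"fingers":0.6},{"travel":[-0.22,-0.933,0.333],"rot":[0,0,-0.62],"fingers":0.6}]'
python3 - <<'E'
from h import *
import m
for n in("top","wrist"):
    P=robot.read_camera(n);m.run(P)
E
python3 p.py 0.416 0.100 0.022 110.2
```

```text
clock: 8.08
ee_pos: [0.416, 0.1009, 0.2747]
tcp_rot: [0.557, -3.091, 0.0]
force: [1.1, 0.2, -0.8]
grip_width: 0.604
grasp_force: 0.0
red 74 rect [0.39   0.3387] [18. 22.] mean [0.3904 0.3382 0.1031] axis 167.7
blue 71 rect [0.4802 0.3485] [19. 22.] mean [0.4798 0.3476 0.103 ] axis 177.3
clip 15 rect [0.3569 0.3425] [ 3. 18.] mean [0.3572 0.3423 0.0639] axis 172.9
station 2744 rect [0.4334 0.3634] [199. 169.] mean [0.4297 0.3594 0.0495] axis 84.2
tracks 1282 rect [0.4371 0.3639] [151. 128.] mean [0.4375 0.3658 0.0636] axis 103.8
driver_blue 189 rect [ 0.4131 -0.0014] [73. 18.] mean [ 0.4127 -0.0015  0.0211] axis -167.8
driver_green none 0
cutters 246 rect [0.6416 0.062 ] [273. 213.] mean [0.599  0.0629 0.0103] axis 179.6
red none 0
blue none 0
clip none 0
station 8532 rect [0.4202 0.2715] [132. 113.] mean [0.4038 0.2923 0.0492] axis -158.5
tracks 669 rect [0.3967 0.2971] [32. 14.] mean [0.3961 0.2977 0.0629] axis -156.3
driver_blue 3519 rect [ 0.412  -0.0008] [74. 21.] mean [0.4103 0.     0.0207] axis -168.0
driver_green 2629 rect [0.4137 0.1004] [74. 21.] mean [0.4134 0.1    0.0212] axis -159.9
cutters 228 rect [0.5885 0.0498] [31.  8.] mean [0.5888 0.0505 0.0126] axis -166.0
t 8.1833 grasp [0.4162 0.1015 0.1205] yaw 110.52 zax [-0.  0. -1.] w 0.6
[ 0.003 -0.005  0.394] [0.    0.    0.007]
```

```bash
python3 -m crank '[{"travel":[0,-0.003,0.16],"rot":[0,0,0],"fingers":0.6},{"travel":[0,-0.003,0.3],"rot":[0,0,0],"fingers":0.6},{"travel":[0,-0.003,0.394],"rot":[0,0,0],"fingers":0.6},{"travel":[0,-0.003,0.394],"rot":[0,0,0],"fingers":0.6},{"travel":[0,-0.003,0.394],"rot":[0,0,0],"fingers":0.1},{"travel":[0,-0.003,0.394],"rot":[0,0,0],"fingers":0.1},{"travel":[0,-0.003,0.394],"rot":[0,0,0],"fingers":0.1},{"travel":[0,-0.003,0.394],"rot":[0,0,0],"fingers":0.1},{"travel":[0,-0.003,0.25],"rot":[0,0,0],"fingers":0.1},{"travel":[0,-0.003,0],"rot":[0,0,0],"fingers":0.1},{"travel":[0,-0.003,-0.2],"rot":[0,0,0],"fingers":0.1},{"travel":[0,-0.003,-0.2],"rot":[0,0,0],"fingers":0.1}]'
python3 p.py 0.45 -0.28 0.17 95
```

```text
clock: 9.18
ee_pos: [0.4168, 0.0994, 0.3299]
tcp_rot: [-0.555, 3.087, 0.002]
force: [1.0, 0.6, -0.8]
grip_width: 0.24
grasp_force: 59.1
t 9.1833 grasp [0.4175 0.0997 0.1752] yaw 110.39 zax [ 0.005  0.002 -1.   ] w 0.24
[ 0.404 -1.469  0.018] [0.001 0.006 0.342]
```

```bash
python3 -m crank '[{"travel":[0.14,-0.5,0],"rot":[0,0,0.17],"fingers":0.1},{"travel":[0.28,-1,0],"rot":[0,0,0.36],"fingers":0.1},{"travel":[0.28,-1,0],"rot":[0,0,0.36],"fingers":0.1},{"travel":[0.28,-1,0],"rot":[0,0,0.36],"fingers":0.1},{"travel":[0.28,-1,0],"rot":[0,0,0.36],"fingers":0.1},{"travel":[0.28,-1,0],"rot":[0,0,0.36],"fingers":0.1},{"travel":[0.28,-1,0],"rot":[0,0,0.36],"fingers":0.1}]'
python3 p.py 0.412 -0.306 0.15 94
```

```text
clock: 9.77
ee_pos: [0.4373, -0.1655, 0.3268]
tcp_rot: [-0.105, 3.137, -0.003]
force: [-0.3, -0.1, -1.1]
grip_width: 0.249
grasp_force: 38.8
t 9.7667 grasp [ 0.4378 -0.1658  0.1721] yaw 93.82 zax [ 0.003 -0.002 -1.   ] w 0.249
[ 0.139 -0.554  0.089] [-0.003  0.004 -0.004]
```

```bash
python3 -m crank '[{"travel":[0,0,0],"rot":[0,0,0],"fingers":0.1},{"travel":[0.07,-0.28,0],"rot":[0,0,0],"fingers":0.1},{"travel":[0.14,-0.554,0],"rot":[0,0,0],"fingers":0.1},{"travel":[0.14,-0.554,0.09],"rot":[0,0,0],"fingers":0.1},{"travel":[0.14,-0.554,0.09],"rot":[0,0,0],"fingers":0.1},{"travel":[0.14,-0.554,0.09],"rot":[0,0,0],"fingers":0.1}]'
python3 - <<'E'
from h import *
P=robot.read_camera("wrist");save(P,"w3.png")
E
python3 p.py 0.412 -0.306 0.04 94
```

```text
clock: 10.27
ee_pos: [0.4115, -0.3031, 0.3022]
tcp_rot: [0.107, -3.139, 0.001]
force: [-0.9, 0.8, -1.7]
grip_width: 0.239
grasp_force: 64.7
t 10.3167 grasp [ 0.4125 -0.301   0.1479] yaw 94.03 zax [-0.001  0.    -1.   ] w 0.242
[ 0.003 -0.02   0.432] [ 0.    -0.001  0.001]
```

View pics/w3.png

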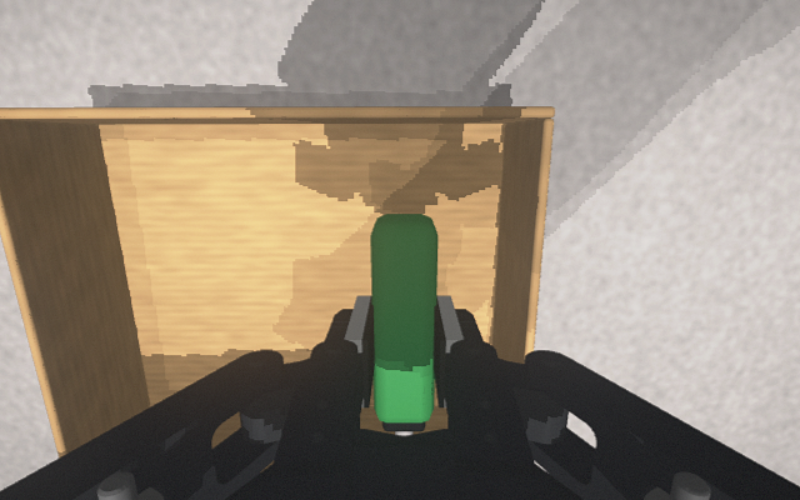

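The green driver is held centred between the pads (about (400,310) in the picture) over the box interior. Next I lower it and release.

```bash
python3 -m crank '[{"travel":[0,-0.02,0.16],"rot":[0,0,0],"fingers":0.1},{"travel":[0,-0.02,0.3],"rot":[0,0,0],"fingers":0.1},{"travel":[0,-0.02,0.43],"rot":[0,0,0],"fingers":0.1},{"travel":[0,-0.02,0.43],"rot":[0,0,0],"fingers":0.1},{"travel":[0,-0.02,0.43],"rot":[0,0,0],"fingers":0.5},{"travel":[0,-0.02,0.43],"rot":[0,0,0],"fingers":0.5},{"travel":[0,-0.02,0.43],"rot":[0,0,0],"fingers":0.5},{"travel":[0,-0.02,0.3],"rot":[0,0,0],"fingers":0.5},{"travel":[0,-0.02,0.1],"rot":[0,0,0],"fingers":0.5},{"travel":[0,-0.02,0],"rot":[0,0,0],"fingers":0.5}]'
python3 - <<'E'
import m;from h import *
P=robot.read_camera("scene");m.run(P)
P=robot.read_camera("wrist");save(P,"w4.png",.6)
E
python3 p.py 0.415 -0.001 0.15 101.8
```

```text
clock: 11.15
ee_pos: [0.4137, -0.3053, 0.3067]
tcp_rot: [-0.114, 3.137, -0.002]
force: [1.3, -0.9, 0.4]
grip_width: 0.501
grasp_force: 0.0
red 78 rect [0.3934 0.339 ] [18. 27.] mean [0.3955 0.3388 0.1032] axis 166.8
blue 88 rect [0.4829 0.3485] [18. 26.] mean [0.4852 0.3484 0.1035] axis 172.5
clip none 0
station 2424 rect [0.4372 0.3629] [199. 169.] mean [0.4488 0.3625 0.0498] axis 82.7
tracks 1491 rect [0.4396 0.3628] [150. 133.] mean [0.4447 0.3653 0.0639] axis 122.2
driver_blue 155 rect [ 0.4169 -0.0016] [72. 19.] mean [ 0.4184 -0.0011  0.0217] axis -169.0
driver_green none 0
cutters 1388 rect [0.6447 0.0701] [296. 210.] mean [0.7055 0.0711 0.0057] axis 84.4
t 11.25 grasp [ 0.4168 -0.3069  0.1552] yaw 94.18 zax [ 0.011 -0.003 -1.   ] w 0.498
[-0.088  1.218  0.017] [-0.006  0.014 -0.169]
```

```bash
python3 -m crank '[{"travel":[-0.05,0.5,0],"rot":[0,0,-0.1],"fingers":0.6},{"travel":[-0.074,0.95,0],"rot":[0,0,-0.169],"fingers":0.6},{"travel":[-0.074,0.95,0],"rot":[0,0,-0.169],"fingers":0.6},{"travel":[-0.074,0.95,0],"rot":[0,0,-0.169],"fingers":0.6},{"travel":[-0.074,0.95,0],"rot":[0,0,-0.169],"fingers":0.6},{"travel":[-0.074,0.95,0],"rot":[0,0,-0.169],"fingers":0.6},{"travel":[-0.074,0.95,0],"rot":[0,0,-0.169],"fingers":0.6}]'
python3 p.py 0.415 -0.001 0.12 101.5
```

```text
clock: 11.83
ee_pos: [0.4149, -0.0612, 0.3041]
tcp_rot: [-0.334, 3.121, 0.003]
force: [0.1, -0.8, -0.3]
grip_width: 0.602
grasp_force: 0.0
t 11.8333 grasp [ 0.4153 -0.0608  0.1494] yaw 102.23 zax [ 0.003  0.002 -1.   ] w 0.602
[-0.051  0.235  0.118] [0.002 0.004 0.016]
```

View pics/w4.png

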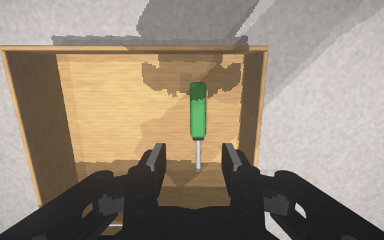

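The green driver lies in the box (handle at about (198,110) in the small picture). Blue driver next.

```bash
python3 -m crank '[{"travel":[-0.03,0.12,0.06],"rot":[0,0,0.016],"fingers":0.6},{"travel":[-0.051,0.235,0.118],"rot":[0,0,0.016],"fingers":0.6},{"travel":[-0.051,0.235,0.118],"rot":[0,0,0.016],"fingers":0.6},{"travel":[-0.051,0.235,0.118],"rot":[0,0,0.016],"fingers":0.6}]'
python3 - <<'E'
import m;from h import *
P=robot.read_camera("wrist");m.run(P)
E
python3 p.py 0.415 -0.001 0.022 101.5
```

```text
clock: 12.17
ee_pos: [0.4152, -0.0057, 0.2738]
tcp_rot: [-0.308, 3.126, 0.0]
force: [0.4, -0.7, 0.4]
grip_width: 0.6
grasp_force: 0.0
red none 0
blue none 0
clip none 0
station none 0
tracks none 0
driver_blue 3016 rect [ 0.4122 -0.0018] [75. 21.] mean [ 0.4095 -0.0023  0.0211] axis -168.2
driver_green none 0
cutters none 0
t 12.2167 grasp [ 0.4157 -0.0068  0.1194] yaw 101.13 zax [ 0.001  0.    -1.   ] w 0.602
[-0.002  0.023  0.39 ] [-0.     0.002 -0.008]
```

```bash
python3 -m crank '[{"travel":[0,0.018,0.16],"rot":[0,0,-0.008],"fingers":0.6},{"travel":[0,0.018,0.3],"rot":[0,0,-0.008],"fingers":0.6},{"travel":[0,0.018,0.39],"rot":[0,0,-0.008],"fingers":0.6},{"travel":[0,0.018,0.39],"rot":[0,0,-0.008],"fingers":0.6},{"travel":[0,0.018,0.39],"rot":[0,0,-0.008],"fingers":0.1},{"travel":[0,0.018,0.39],"rot":[0,0,-0.008],"fingers":0.1},{"travel":[0,0.018,0.39],"rot":[0,0,-0.008],"fingers":0.1},{"travel":[0,0.018,0.39],"rot":[0,0,-0.008],"fingers":0.1},{"travel":[0,0.018,0.25],"rot":[0,0,0],"fingers":0.1},{"travel":[0,0.018,0],"rot":[0,0,0],"fingers":0.1},{"travel":[0,0.018,-0.15],"rot":[0,0,0],"fingers":0.1},{"travel":[0,0.018,-0.15],"rot":[0,0,0],"fingers":0.1}]'
python3 p.py 0.416 -0.366 0.155 94
```

```text
clock: 13.22
ee_pos: [0.4155, -0.0028, 0.3175]
tcp_rot: [-0.301, 3.118, 0.002]
force: [1.6, 0.3, -0.6]
grip_width: 0.242
grasp_force: 59.0
t 13.2167 grasp [ 0.4169 -0.0024  0.1628] yaw 101.02 zax [ 0.009  0.002 -1.   ] w 0.242
[ 0.276 -1.427  0.028] [0.001 0.012 0.156]
```

```bash
python3 -m crank '[{"travel":[0.1,-0.5,0],"rot":[0,0.012,0.08],"fingers":0.1},{"travel":[0.193,-1,0],"rot":[0,0.012,0.156],"fingers":0.1},{"travel":[0.193,-1,0],"rot":[0,0.012,0.156],"fingers":0.1},{"travel":[0.193,-1,0],"rot":[0,0.012,0.156],"fingers":0.1},{"travel":[0.193,-1,0],"rot":[0,0.012,0.156],"fingers":0.1},{"travel":[0.193,-1,0],"rot":[0,0.012,0.156],"fingers":0.1},{"travel":[0.193,-1,0],"rot":[0,0.012,0.156],"fingers":0.1}]'
python3 p.py 0.416 -0.366 0.155 94
```

```text
clock: 13.8
ee_pos: [0.4135, -0.2637, 0.3131]
tcp_rot: [0.1, -3.134, 0.007]
force: [-0.6, 0.3, -0.6]
grip_width: 0.241
grasp_force: 59.2
t 13.8 grasp [ 0.4126 -0.2644  0.1585] yaw 93.64 zax [-0.006 -0.005 -1.   ] w 0.241
[ 0.016 -0.409  0.016] [-0.006 -0.008 -0.008]
```

```bash
python3 -m crank '[{"travel":[0,-0.15,0],"rot":[0,0,0],"fingers":0.1},{"travel":[0.01,-0.3,0],"rot":[0,0,0],"fingers":0.1},{"travel":[0.01,-0.407,0],"rot":[0,0,0],"fingers":0.1},{"travel":[0.01,-0.407,0.1],"rot":[0,0,0],"fingers":0.1},{"travel":[0.01,-0.407,0.25],"rot":[0,0,0],"fingers":0.1},{"travel":[0.01,-0.407,0.38],"rot":[0,0,0],"fingers":0.1},{"travel":[0.01,-0.407,0.46],"rot":[0,0,0],"fingers":0.1},{"travel":[0.01,-0.407,0.46],"rot":[0,0,0],"fingers":0.1},{"travel":[0.01,-0.407,0.46],"rot":[0,0,0],"fingers":0.5},{"travel":[0.01,-0.407,0.46],"rot":[0,0,0],"fingers":0.5},{"travel":[0.01,-0.407,0.46],"rot":[0,0,0],"fingers":0.5}]'
python3 -m crank '[{"travel":[0,0,-0.15],"rot":[0,0,0],"fingers":0.5},{"travel":[0,0,-0.3],"rot":[0,0,0],"fingers":0.5},{"travel":[0,0,-0.46],"rot":[0,0,0],"fingers":0.5},{"travel":[0,0,-0.46],"rot":[0,0,0],"fingers":0.5}]'
python3 - <<'E'
import m;from h import *
P=robot.read_camera("scene");C=m.run(P);save(P,"s2.png",2,(180,100,500,300))
for n in("scene","top"):
    P=P if n=="scene" else robot.read_camera("top");C=cloud(P);hsv=cv2.cvtColor(P["frame"],cv2.COLOR_RGB2HSV)
    k=(cv2.inRange(hsv,(2,130,70),(14,255,255))>0)&(C[...,2]<.03)&(abs(C[...,0]-.57)<.1)&(abs(C[...,1]-.06)<.08)
    q=C[k];print(n,k.sum(),q.mean(0).round(4),cv2.minAreaRect((q[:,:2]*1000).astype(np.float32)))
    for d in robot.tip_of("cutters_orange",P)[:3]: print(d["confidence"],ray(P,d["pixel"],.014).round(4))
    for d in robot.outline_of("cutters_orange",P)[:3]:
        q=C[d["region"]];q=q[q[:,2]>.004];r=cv2.minAreaRect((q[:,:2]*1000).astype(np.float32));w=np.linalg.svd(np.cov(q[:,:2].T))[0];print(d["confidence"],q.mean(0).round(3),r,np.degrees(np.arctan2(w[1,0],w[0,0])))
E
python3 p.py
```

```text
clock: 14.72
ee_pos: [0.4196, -0.3591, 0.1982]
tcp_rot: [0.112, -3.134, 0.004]
force: [0.6, 0.0, -0.8]
grip_width: 0.496
grasp_force: 0.0
clock: 15.05
ee_pos: [0.421, -0.3605, 0.3197]
tcp_rot: [-0.11, 3.138, -0.011]
force: [0.9, -1.8, -0.0]
grip_width: 0.499
grasp_force: 0.0
red 81 rect [0.3948 0.3388] [18. 27.] mean [0.3961 0.3387 0.1031] axis 173.1
blue 90 rect [0.4828 0.3483] [18. 26.] mean [0.4853 0.3483 0.1033] axis 170.1
clip none 0
station 2444 rect [0.4367 0.363 ] [199. 169.] mean [0.4489 0.3625 0.0498] axis 82.7
tracks 1483 rect [0.4395 0.3627] [150. 130.] mean [0.4448 0.3651 0.0639] axis 120.8
driver_blue none 0
driver_green none 0
cutters 1372 rect [0.6446 0.0703] [296. 211.] mean [0.7052 0.0721 0.0057] axis 83.9
scene 221 [0.5734 0.0638 0.0122] ((573.0985107421875, 63.28761291503906), (67.45758056640625, 40.553775787353516), 0.38724496960639954)
0.87 [0.621 0.062 0.014]
0.69 [0.2088 0.2965 0.014 ]
0.61 [0.4386 0.3615 0.014 ]
0.75 [0.189 0.317 0.024] ((559.4769287109375, 209.15516662597656), (160.0322265625, 964.502685546875), 74.14985656738281) 158.18967144705107
0.74 [0.
[... 163 characters left out ...]
(795.026611328125, 94.81853485107422), (512.4855346679688, 44.79567337036133), 8.401511192321777) -179.10924688449975
top 183 [0.5699 0.0636 0.0121] ((568.989013671875, 63.770694732666016), (67.77217102050781, 38.16038513183594), 0.1585676074028015)
0.88 [0.6205 0.0579 0.014 ]
0.68 [0.1837 0.3046 0.014 ]
0.59 [0.7943 0.0516 0.014 ]
0.76 [0.173 0.32  0.02 ] ((253.7270050048828, 190.07244873046875), (56.336856842041016, 495.7290344238281), 31.752201080322266) 122.08291660886862
0.66 [0.598 0.063 0.015] ((536.673828125, 52.55925750732422), (281.6329345703125, 57.169189453125), 13.09432601928711) -179.6173179674444
t 15.35 grasp [ 0.418  -0.3581  0.1554] yaw 94.08 zax [-0.01 -0.   -1.  ] w 0.504
```

View pics/s2.png

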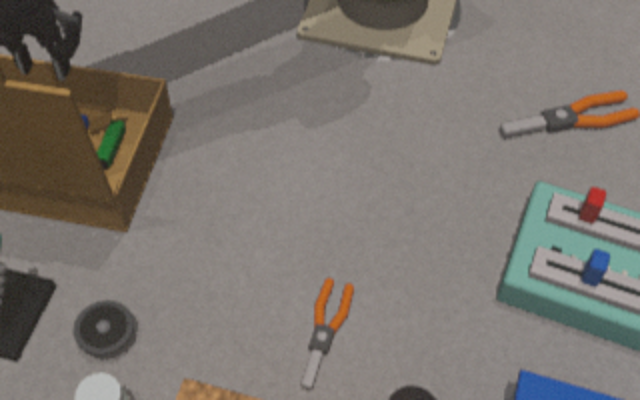

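```bash
python3 -m crank '[{"travel":[0,0.5,0],"rot":[0,0,0],"fingers":0.6},{"travel":[0,1,0],"rot":[0,0,0.1],"fingers":0.6},{"travel":[0,1,0],"rot":[0,0,0.1],"fingers":0.6},{"travel":[0,1,0],"rot":[0,0,0.1],"fingers":0.6},{"travel":[0,1,0],"rot":[0,0,0.1],"fingers":0.6},{"travel":[0,1,0],"rot":[0,0,0.1],"fingers":0.6},{"travel":[0,1,0],"rot":[0,0,0.1],"fingers":0.6}]'
python3 p.py 0.621 0.061 0.12 89
```

```text
clock: 15.93
ee_pos: [0.4014, -0.1025, 0.3098]
tcp_rot: [0.001, -3.13, -0.001]
force: [-0.6, 0.8, 0.2]
grip_width: 0.597
grasp_force: 0.0
t 15.9333 grasp [ 0.3997 -0.1024  0.1551] yaw 90.02 zax [-0.011  0.001 -1.   ] w 0.597
[-0.88   0.654  0.131] [ 0.001 -0.014  0.023]
```

```bash
python3 -m crank '[{"travel":[-0.88,0.654,0.131],"rot":[0,-0.014,0.023],"fingers":0.6},{"travel":[-0.88,0.654,0.131],"rot":[0,-0.014,0.023],"fingers":0.6},{"travel":[-0.88,0.654,0.131],"rot":[0,-0.014,0.023],"fingers":0.6},{"travel":[-0.88,0.654,0.131],"rot":[0,-0.014,0.023],"fingers":0.6},{"travel":[-0.88,0.654,0.131],"rot":[0,-0.014,0.023],"fingers":0.6},{"travel":[-0.88,0.654,0.131],"rot":[0,-0.014,0.023],"fingers":0.6},{"travel":[-0.88,0.654,0.131],"rot":[0,-0.014,0.023],"fingers":0.6},{"travel":[-0.88,0.654,0.131],"rot":[0,-0.014,0.023],"fingers":0.6},{"travel":[-0.88,0.654,0.131],"rot":[0,-0.014,0.023],"fingers":0.6},{"travel":[-0.88,0.654,0.131],"rot":[0,-0.014,0.023],"fingers":0.6}]'
python3 - <<'E'
import m;from h import *
P=robot.read_camera("wrist");save(P,"w5.png")
print([(d["confidence"],d["pixel"],ray(P,d["pixel"],.014)) for d in robot.tip_of("cutters_orange",P)])
C=cloud(P);hsv=cv2.cvtColor(P["frame"],cv2.COLOR_RGB2HSV)
k=(cv2.inRange(hsv,(2,130,70),(14,255,255))>0)&(C[...,2]<.03)&(abs(C[...,0]-.57)<.1)&(abs(C[...,1]-.06)<.08)
q=C[k];print(k.sum(),q.mean(0).round(4),cv2.minAreaRect((q[:,:2]*1000).astype(np.float32)))
E
python3 p.py 0.621 0.061 0.021 89
```

```text
clock: 16.77
ee_pos: [0.6225, 0.0519, 0.2746]
tcp_rot: [-0.041, -3.141, 0.004]
force: [-0.8, -0.1, 0.3]
grip_width: 0.598
grasp_force: 0.0
[(0.69, [340.7, 194.0], array([0.61485942, 0.06444251, 0.014     ]))]
3566 [0.5682 0.0634 0.0118] ((569.6884155273438, 63.948158264160156), (41.55587387084961, 71.389404296875), 88.04164123535156)
t 16.8667 grasp [0.6225 0.0513 0.1209] yaw 88.45 zax [ 0.001 -0.002 -1.   ] w 0.601
[0.007 0.038 0.399] [-0.002  0.001 -0.012]
```

View pics/w5.png

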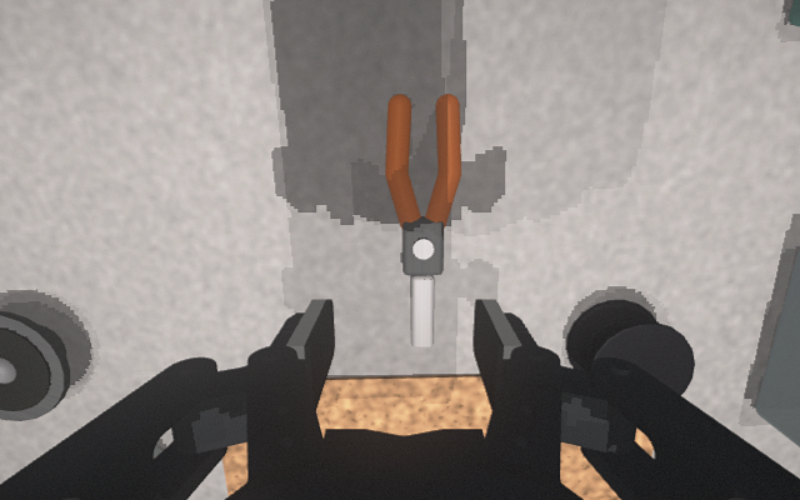

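```bash
python3 -m crank '[{"travel":[0.008,0.042,0.1],"rot":[0,0,0],"fingers":0.6},{"travel":[0.008,0.042,0.25],"rot":[0,0,0],"fingers":0.6},{"travel":[0.008,0.042,0.35],"rot":[0,0,0],"fingers":0.6},{"travel":[0.008,0.042,0.398],"rot":[0,0,0],"fingers":0.6},{"travel":[0.008,0.042,0.398],"rot":[0,0,0],"fingers":0.1},{"travel":[0.008,0.042,0.398],"rot":[0,0,0],"fingers":0.1},{"travel":[0.008,0.042,0.398],"rot":[0,0,0],"fingers":0.1},{"travel":[0.008,0.042,0.398],"rot":[0,0,0],"fingers":0.1},{"travel":[0.008,0.042,0.25],"rot":[0,0,0],"fingers":0.1},{"travel":[0.008,0.042,0.05],"rot":[0,0,0],"fingers":0.1},{"travel":[0.008,0.042,-0.13],"rot":[0,0,0],"fingers":0.1},{"travel":[0.008,0.042,-0.13],"rot":[0,0,0],"fingers":0.1}]'
python3 p.py 0.44 -0.13 0.155 94
```

```text
clock: 17.87
ee_pos: [0.6228, 0.0629, 0.3164]
tcp_rot: [0.041, 3.129, 0.002]
force: [1.5, 0.0, 0.1]
grip_width: 0.256
grasp_force: 60.1
t 17.8667 grasp [0.6246 0.063  0.1617] yaw 88.5 zax [ 0.012  0.001 -1.   ] w 0.256
[ 0.711 -0.79   0.017] [ 0.001  0.015 -0.122]
```

```bash
python3 -m crank '[{"travel":[0.711,-0.79,0],"rot":[0,0.01,-0.122],"fingers":0.1},{"travel":[0.711,-0.79,0],"rot":[0,0.01,-0.122],"fingers":0.1},{"travel":[0.711,-0.79,0],"rot":[0,0.01,-0.122],"fingers":0.1},{"travel":[0.711,-0.79,0],"rot":[0,0.01,-0.122],"fingers":0.1},{"travel":[0.711,-0.79,0],"rot":[0,0.01,-0.122],"fingers":0.1},{"travel":[0.711,-0.79,0],"rot":[0,0.01,-0.122],"fingers":0.1},{"travel":[0.711,-0.79,0],"rot":[0,0.01,-0.122],"fingers":0.1},{"travel":[0.711,-0.79,0],"rot":[0,0.01,-0.122],"fingers":0.1}]'
python3 p.py 0.4585 -0.428 0.155 94
```

```text
clock: 18.53
ee_pos: [0.436, -0.1331, 0.3091]
tcp_rot: [0.101, -3.136, 0.0]
force: [0.2, 0.6, -1.1]
grip_width: 0.257
grasp_force: 60.0
t 18.5333 grasp [ 0.4353 -0.1331  0.1544] yaw 93.68 zax [-0.004 -0.    -1.   ] w 0.257
[-0.014 -1.183 -0.003] [-0.    -0.006 -0.007]
```

```bash
python3 -m crank '[{"travel":[0,-1,0],"rot":[0,0,0],"fingers":0.1},{"travel":[0,-1,0],"rot":[0,0,0],"fingers":0.1},{"travel":[0,-1,0],"rot":[0,0,0],"fingers":0.1},{"travel":[0,-1,0],"rot":[0,0,0],"fingers":0.1},{"travel":[0,-1,0],"rot":[0,0,0],"fingers":0.1},{"travel":[0,-1,0],"rot":[0,0,0],"fingers":0.1},{"travel":[0,-1,0],"rot":[0,0,0],"fingers":0.1},{"travel":[0,-1,0],"rot":[0,0,0],"fingers":0.1}]'
python3 p.py 0.4585 -0.428 0.04 94
```

```text
clock: 19.2
ee_pos: [0.4558, -0.3811, 0.3084]
tcp_rot: [0.105, -3.133, 0.005]
force: [0.5, 1.5, -0.5]
grip_width: 0.259
grasp_force: 60.1
t 19.2 grasp [ 0.4548 -0.3816  0.1537] yaw 93.83 zax [-0.007 -0.003 -1.   ] w 0.259
[-0.001 -0.187  0.455] [-0.004 -0.009 -0.004]
```

```bash
python3 -m crank '[{"travel":[0,-0.1,0],"rot":[0,0,0],"fingers":0.1},{"travel":[0,-0.187,0],"rot":[0,0,0],"fingers":0.1},{"travel":[0,-0.187,0.1],"rot":[0,0,0],"fingers":0.1},{"travel":[0,-0.187,0.25],"rot":[0,0,0],"fingers":0.1},{"travel":[0,-0.187,0.38],"rot":[0,0,0],"fingers":0.1},{"travel":[0,-0.187,0.455],"rot":[0,0,0],"fingers":0.1},{"travel":[0,-0.187,0.455],"rot":[0,0,0],"fingers":0.1},{"travel":[0,-0.187,0.455],"rot":[0,0,0],"fingers":0.45},{"travel":[0,-0.187,0.455],"rot":[0,0,0],"fingers":0.45},{"travel":[0,-0.187,0.455],"rot":[0,0,0],"fingers":0.45}]'
python3 -m crank '[{"travel":[0,0,-0.15],"rot":[0,0,0],"fingers":0.45},{"travel":[0,0,-0.3],"rot":[0,0,0],"fingers":0.45},{"travel":[0,0,-0.46],"rot":[0,0,0],"fingers":0.45},{"travel":[0,0,-0.9],"rot":[0,0,0],"fingers":0},{"travel":[0,0,-0.9],"rot":[0,0,0],"fingers":0},{"travel":[0,0,-0.9],"rot":[0,0,0],"fingers":0},{"travel":[0,0,-0.9],"rot":[0,0,0],"fingers":0}]'
python3 - <<'E'
from h import *
P=robot.read_camera("wrist");save(P,"w6.png")
E
python3 p.py
```

```text
clock: 20.03
ee_pos: [0.4597, -0.4259, 0.197]
tcp_rot: [0.112, -3.136, 0.005]
force: [0.6, -0.2, 0.1]
grip_width: 0.45
grasp_force: 0.0
clock: 20.62
ee_pos: [0.46, -0.4263, 0.4284]
tcp_rot: [-0.11, 3.136, -0.013]
force: [0.4, -0.4, -0.5]
grip_width: 0.001
grasp_force: 0.0
t 20.6667 grasp [ 0.4602 -0.4268  0.2703] yaw 94.03 zax [ 0.001 -0.006 -1.   ] w 0.001
```

View pics/w6.png

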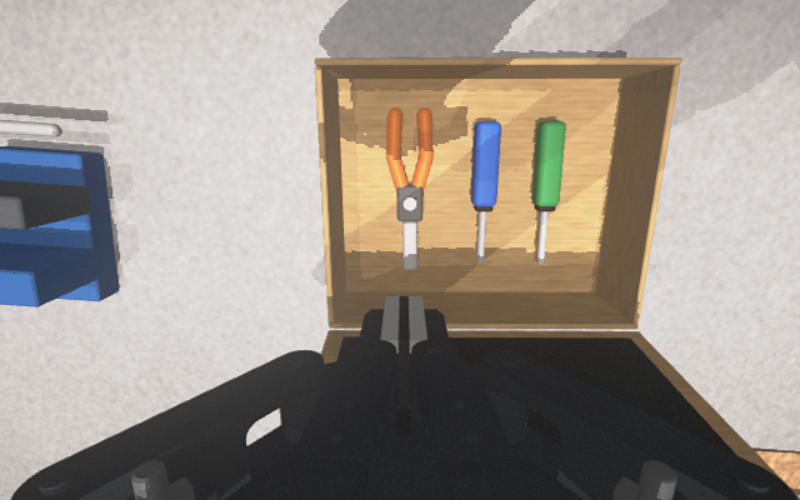

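```bash
python3 p.py 0.46 -0.427 0.385 94; python3 p.py 0.635 -0.351 0.385 94
cat > lid.py <<'E'
from h import *
# box-frame arc: hinge at world H, print grasp (u along box x from hinge, z) and shares relative to current pose
H=np.array([.549,-.357,.08]);ex=np.array([np.cos(.0698),np.sin(.0698),0]);rr=.19
s,p,r=state();g=p+r.apply([0,0,robot.grasp_offset])
u0=(g-H)@ex;print("now u,z",u0.round(4),g[2].round(4),"F",np.round(s["force"],1),s["clock"])
for th in np.arange(1.7,-.01,-.05):
    u=-rr*np.cos(th)+.008*np.sin(th)+.011;z=.08+rr*np.sin(th)+.008*np.cos(th)+.018
    print(round(th,2),"tx",round(-(u-u0)/.25,3),"tz",round(-(z-g[2])/.25,3))
E
```

```text
t 20.6667 grasp [ 0.4602 -0.4268  0.2703] yaw 94.03 zax [ 0.001 -0.006 -1.   ] w 0.001
[-0.    -0.007 -0.459] [-0.008  0.001  0.001]
t 20.6667 grasp [ 0.4602 -0.4268  0.2703] yaw 94.03 zax [ 0.001 -0.006 -1.   ] w 0.001
[-0.72   0.247 -0.46 ] [-0.008  0.001  0.001]
```

```bash
python3 -m crank '[{"travel":[0,0,-0.16],"rot":[0,0,0],"fingers":0},{"travel":[0,0,-0.32],"rot":[0,0,0],"fingers":0},{"travel":[0,0,-0.46],"rot":[0,0,0],"fingers":0},{"travel":[0,0,-0.46],"rot":[0,0,0],"fingers":0},{"travel":[-0.719,0.254,-0.46],"rot":[0,0,0],"fingers":0},{"travel":[-0.719,0.254,-0.46],"rot":[0,0,0],"fingers":0},{"travel":[-0.719,0.254,-0.46],"rot":[0,0,0],"fingers":0},{"travel":[-0.719,0.254,-0.46],"rot":[0,0,0],"fingers":0},{"travel":[-0.719,0.254,-0.46],"rot":[0,0,0],"fingers":0},{"travel":[-0.719,0.254,-0.46],"rot":[0,0,0],"fingers":0},{"travel":[-0.719,0.254,-0.46],"rot":[0,0,0],"fingers":0},{"travel":[-0.719,0.254,-0.46],"rot":[0,0,0],"fingers":0}]'; python3 p.py 0.635 -0.351 0.29 94
```

```text
clock: 21.67
ee_pos: [0.6349, -0.3497, 0.5335]
tcp_rot: [0.109, -3.133, 0.003]
force: [-0.6, -0.9, -0.1]
grip_width: 0.0
grasp_force: 0.0
t 21.6667 grasp [ 0.6339 -0.35    0.3788] yaw 93.98 zax [-0.007 -0.002 -1.   ] w 0.0
[-0.002 -0.005  0.355] [-0.002 -0.009 -0.001]
```

```bash
python3 -m crank '[{"travel":[0,0,0.15],"rot":[0,-0.009,0],"fingers":0},{"travel":[0,0,0.27],"rot":[0,-0.009,0],"fingers":0},{"travel":[0,0,0.355],"rot":[0,-0.009,0],"fingers":0},{"travel":[0,0,0.355],"rot":[0,-0.009,0],"fingers":0},{"travel":[0,0,0.355],"rot":[0,-0.009,0],"fingers":0}]'; 
python3 lid.py
```

```text
clock: 22.08
ee_pos: [0.634, -0.3499, 0.4452]
tcp_rot: [-0.108, 3.14, -0.001]
force: [-0.2, 0.3, 0.6]
grip_width: -0.002
grasp_force: 0.0
now u,z 0.0853 0.2905 F [-0.2  0.3  0.6] 22.0833
1.7 tx 0.167 tz 0.02
1.65 tx 0.205 tz 0.015
1.6 tx 0.243 tz 0.011
1.55 tx 0.281 tz 0.01
1.5 tx 0.319 tz 0.01
1.45 tx 0.357 tz 0.012
1.4 tx 0.395 tz 0.016
1.35 tx 0.432 tz 0.021
1.3 tx 0.47 tz 0.029
1.25 tx 0.506 tz 0.039
1.2 tx 0.543 tz 0.05
1.15 tx 0.578 tz 0.063
1.1 tx 0.613 tz 0.078
1.05 tx 0.647 tz 0.095
1.0 tx 0.681 tz 0.113
0.95 tx 0.713 tz 0.133
0.9 tx 0.744 tz 0.155
0.85 tx 0.775 tz 0.178
0.8 tx 0.804 tz 0.203
0.75 tx 0.831 tz 0.229
0.7 tx 0.858 tz 0.256
0.65 tx 0.883 tz 0.285
0.6 tx 0.906 tz 0.314
0.55 tx 0.928 tz 0.345
0.5 tx 0.949 tz 0.378
0.45 tx 0.967 tz 0.411
0.4 tx 0.985 tz 0.445
0.35 tx 1.0 tz 0.479
0.3 tx 1.014 tz 0.515
0.25 tx 1.026 tz 0.551
0.2 tx 1.036 tz 0.588
0.15 tx 1.044 tz 0.625
0.1 tx 1.05 tz 0.662
0.05 tx 1.055 tz 0.7
-0.0 tx 1.057 tz 0.738
```

```bash
python3 -m crank '[{"travel":[0.06,0,0.01],"rot":[0,0,0],"fingers":0},{"travel":[0.12,0,0.01],"rot":[0,0,0],"fingers":0},{"travel":[0.16,0,0.01],"rot":[0,0,0],"fingers":0},{"travel":[0.2,0,0.01],"rot":[0,0,0],"fingers":0},{"travel":[0.24,0,0.01],"rot":[0,0,0],"fingers":0},{"travel":[0.28,0,0.01],"rot":[0,0,0],"fingers":0},{"travel":[0.32,0,0.01],"rot":[0,0,0],"fingers":0},{"travel":[0.357,0,0.012],"rot":[0,0,0],"fingers":0},{"travel":[0.395,0,0.016],"rot":[0,0,0],"fingers":0},{"travel":[0.432,0,0.021],"rot":[0,0,0],"fingers":0},{"travel":[0.47,0,0.029],"rot":[0,0,0],"fingers":0},{"travel":[0.5,0,0.037],"rot":[0,0,0],"fingers":0}]'
python3 - <<'E'
from h import *
P=robot.read_camera("scene");save(P,"s3.png",2.5,(60,80,330,300))
E
python3 lid.py | grep -v "^1\.[3-7]"
```

```text
clock: 23.08
ee_pos: [0.5092, -0.3586, 0.436]
tcp_rot: [-0.109, 3.138, -0.002]
force: [1.5, -1.3, 1.2]
grip_width: -0.002
grasp_force: 0.7
now u,z -0.0409 0.2809 F [-1.  -2.2  0.6] 23.1333
1.25 tx 0.002 tz 0.0
1.2 tx 0.038 tz 0.012
1.15 tx 0.074 tz 0.025
1.1 tx 0.109 tz 0.04
1.05 tx 0.143 tz 0.056
1.0 tx 0.176 tz 0.075
0.95 tx 0.208 tz 0.095
0.9 tx 0.24 tz 0.116
0.85 tx 0.27 tz 0.139
0.8 tx 0.299 tz 0.164
0.75 tx 0.327 tz 0.19
0.7 tx 0.353 tz 0.217
0.65 tx 0.378 tz 0.246
0.6 tx 0.402 tz 0.276
0.55 tx 0.424 tz 0.307
0.5 tx 0.444 tz 0.339
0.45 tx 0.463 tz 0.372
0.4 tx 0.48 tz 0.406
0.35 tx 0.495 tz 0.441
0.3 tx 0.509 tz 0.476
0.25 tx 0.521 tz 0.512
0.2 tx 0.531 tz 0.549
0.15 tx 0.539 tz 0.586
0.1 tx 0.545 tz 0.624
0.05 tx 0.55 tz 0.662
-0.0 tx 0.552 tz 0.699
```

View pics/s3.png

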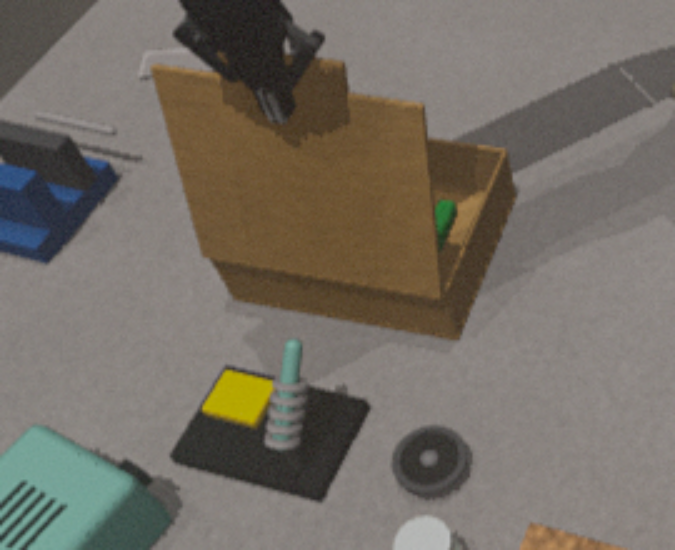

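The fingertips push the lid's outer face at about (275,110), and the lid is roughly 1.25 rad and following. I continue along the arc.

```bash
python3 -m crank '[{"travel":[0.038,0,0.012],"rot":[0,0,0],"fingers":0},{"travel":[0.074,0,0.025],"rot":[0,0,0],"fingers":0},{"travel":[0.109,0,0.04],"rot":[0,0,0],"fingers":0},{"travel":[0.143,0,0.056],"rot":[0,0,0],"fingers":0},{"travel":[0.176,0,0.075],"rot":[0,0,0],"fingers":0},{"travel":[0.208,0,0.095],"rot":[0,0,0],"fingers":0},{"travel":[0.24,0,0.116],"rot":[0,0,0],"fingers":0},{"travel":[0.27,0,0.139],"rot":[0,0,0],"fingers":0},{"travel":[0.299,0,0.164],"rot":[0,0,0],"fingers":0},{"travel":[0.327,0,0.19],"rot":[0,0,0],"fingers":0},{"travel":[0.353,0,0.217],"rot":[0,0,0],"fingers":0},{"travel":[0.378,0,0.246],"rot":[0,0,0],"fingers":0}]'
python3 -m crank '[{"travel":[0.024,0,0.03],"rot":[0,0,0],"fingers":0},{"travel":[0.046,0,0.061],"rot":[0,0,0],"fingers":0},{"travel":[0.066,0,0.093],"rot":[0,0,0],"fingers":0},{"travel":[0.085,0,0.126],"rot":[0,0,0],"fingers":0},{"travel":[0.102,0,0.16],"rot":[0,0,0],"fingers":0},{"travel":[0.117,0,0.195],"rot":[0,0,0],"fingers":0},{"travel":[0.124,0,0.212],"rot":[0,0,0],"fingers":0},{"travel":[0.131,0,0.23],"rot":[0,0,0],"fingers":0},{"travel":[0.137,0,0.248],"rot":[0,0,0],"fingers":0},{"travel":[0.143,0,0.266],"rot":[0,0,0],"fingers":0},{"travel":[0.148,0,0.284],"rot":[0,0,0],"fingers":0},{"travel":[0.153,0,0.303],"rot":[0,0,0],"fingers":0}]'
python3 lid.py | sed '/^1\./d;/^0\.[4-9]/d'
```

```text
clock: 24.13
ee_pos: [0.4155, -0.3648, 0.3731]
tcp_rot: [-0.11, 3.139, -0.002]
force: [-0.1, 0.0, 2.0]
grip_width: -0.005
grasp_force: 0.5
clock: 25.13
ee_pos: [0.3781, -0.3676, 0.2976]
tcp_rot: [-0.111, 3.139, -0.002]
force: [-0.2, 0.6, 0.5]
grip_width: 0.0
grasp_force: 0.3
now u,z -0.1711 0.1429 F [-0.2  0.6  0.5] 25.1333
0.35 tx -0.025 tz -0.111
0.3 tx -0.012 tz -0.075
0.25 tx 0.0 tz -0.039
0.2 tx 0.01 tz -0.003
0.15 tx 0.018 tz 0.035
0.1 tx 0.025 tz 0.072
0.05 tx 0.029 tz 0.11
-0.0 tx 0.032 tz 0.148
```

```bash
python3 -m crank '[{"travel":[0.005,0,0.015],"rot":[0,0,0],"fingers":0},{"travel":[0.01,0,0.03],"rot":[0,0,0],"fingers":0},{"travel":[0.01,0,0.045],"rot":[0,0,0],"fingers":0},{"travel":[0.015,0,0.06],"rot":[0,0,0],"fingers":0},{"travel":[0.015,0,0.075],"rot":[0,0,0],"fingers":0},{"travel":[0.02,0,0.09],"rot":[0,0,0],"fingers":0},{"travel":[0.02,0,0.103],"rot":[0,0,0],"fingers":0},{"travel":[0.02,0,0.115],"rot":[0,0,0],"fingers":0},{"travel":[0.02,0,0.125],"rot":[0,0,0],"fingers":0},{"travel":[0.02,0,0.133],"rot":[0,0,0],"fingers":0},{"travel":[0.02,0,0.14],"rot":[0,0,0],"fingers":0},{"travel":[0.02,0,0.147],"rot":[0,0,0],"fingers":0}]'
python3 -m crank '[{"travel":[0,0,0.005],"rot":[0,0,0],"fingers":0},{"travel":[0,0,0.01],"rot":[0,0,0],"fingers":0},{"travel":[0,0,0.015],"rot":[0,0,0],"fingers":0},{"travel":[0,0,0.015],"rot":[0,0,0],"fingers":0}]'; python3 p.py
```

```text
clock: 26.13
ee_pos: [0.3731, -0.3682, 0.2616]
tcp_rot: [-0.11, 3.139, -0.002]
force: [-8.6, 7.9, 30.0]
grip_width: -0.001
grasp_force: 14.9
clock: 26.47
ee_pos: [0.3729, -0.3687, 0.2612]
tcp_rot: [-0.109, 3.137, 0.002]
force: [-17.9, 16.0, 53.1]
grip_width: 0.003
grasp_force: 26.7
t 26.4667 grasp [ 0.3733 -0.3685  0.1065] yaw 93.99 zax [ 0.003  0.001 -1.   ] w 0.003
```

```bash
python3 -m crank '[{"travel":[0,0,-0.15],"rot":[0,0,0],"fingers":0},{"travel":[0,0,-0.3],"rot":[0,0,0],"fingers":0},{"travel":[0,0,-0.4],"rot":[0,0,0],"fingers":0},{"travel":[-0.2,1,-0.4],"rot":[0,0,0.1],"fingers":0},{"travel":[-0.2,1,-0.4],"rot":[0,0,0.1],"fingers":0},{"travel":[-0.2,1,-0.4],"rot":[0,0,0.1],"fingers":0},{"travel":[-0.2,1,-0.4],"rot":[0,0,0.1],"fingers":0},{"travel":[-0.2,1,-0.4],"rot":[0,0,0.1],"fingers":0.3},{"travel":[-0.2,1,-0.4],"rot":[0,0,0.1],"fingers":0.3},{"travel":[-0.2,1,-0.4],"rot":[0,0,0.1],"fingers":0.6}]'
python3 -m crank '[{"travel":[-0.2,1,0],"rot":[0,0,0.1],"fingers":0.6},{"travel":[-0.2,1,0],"rot":[0,0,0.1],"fingers":0.6},{"travel":[-0.2,1,0],"rot":[0,0,0.1],"fingers":0.6},{"travel":[-0.2,1,0],"rot":[0,0,0.1],"fingers":0.6},{"travel":[-0.2,1,0],"rot":[0,0,0.1],"fingers":0.6},{"travel":[-0.2,1,0],"rot":[0,0,0.1],"fingers":0.6},{"travel":[-0.2,1,0],"rot":[0,0,0.1],"fingers":0.6}]'
python3 - <<'E'
from h import *
import m
for n in("scene","top"):
    P=robot.read_camera(n);m.run(P);save(P,n+"4.png");C=cloud(P)
    k=(C[...,2]>.06)&(C[...,2]<.13)&(abs(C[...,0]-.44)<.09)&(abs(C[...,1]+.36)<.11);q=C[k]
    print(n,"lid plane",np.linalg.lstsq(np.c_[q[:,:2]-[.44,-.36],np.ones(len(q))],q[:,2],rcond=None)[0].round(4))
E
python3 p.py 0.4815 0.3495 0.18 82.5
```

```text
clock: 27.3
ee_pos: [0.4059, -0.1087, 0.3573]
tcp_rot: [0.001, 3.14, 0.001]
force: [0.5, -0.0, -0.2]
grip_width: 0.42
grasp_force: 0.0
clock: 27.88
ee_pos: [0.4572, 0.1419, 0.3569]
tcp_rot: [0.123, 3.138, 0.002]
force: [0.2, -0.1, 0.1]
grip_width: 0.602
grasp_force: 0.0
red 80 rect [0.3944 0.3387] [19. 26.] mean [0.3959 0.3387 0.1031] axis 169.8
blue 89 rect [0.4837 0.3484] [18. 26.] mean [0.4855 0.3485 0.1036] axis 172.3
clip none 0
station 2455 rect [0.438  0.3629] [198. 169.] mean [0.4489 0.3625 0.0498] axis 82.6
tracks 1489 rect [0.4392 0.3628] [150. 131.] mean [0.4445 0.3649 0.0638] axis 119.9
driver_blue none 0
driver_green none 0
cutters 1159 rect [0.7317 0.0704] [ 39. 296.] mean [0.7321 0.0772 0.0043] axis 89.5
scene lid plane [-0.0005 -0.0008  0.0889]
red 74 rect [0.3899 0.3404] [21. 22.] mean [0.3902 0.3385 0.1034] axis 175.6
blue 70 rect [0.48   0.3492] [18. 22.] mean [0.479  0.3483 0.1035] axis -169.6
clip 15 rect [0.357  0.3427] [ 4. 17.] mean [0.3564 0.3427 0.0643] axis 174.2
station 1627 rect [0.4349 0.3757] [173. 169.] mean [0.4263 0.4045 0.0495] axis -154.6
tracks 838 rect [0.4381 0.3702] [138. 128.] mean [0.4304 0.3939 0.0637] axis -163.4
driver_blue none 0
driver_green none 0
cutters 52 rect [0.7302 0.0688] [287.  34.] mean [0.7306 0.0846 0.0044] axis 89.7
top lid plane [-0.0009  0.0003  0.0881]
t 27.9833 grasp [0.4574 0.1366 0.202 ] yaw 85.26 zax [ 0.    -0.001 -1.   ] w 0.599
[-0.026  0.856  0.087] [-0.001  0.001  0.061]
```

View pics/scene4.png

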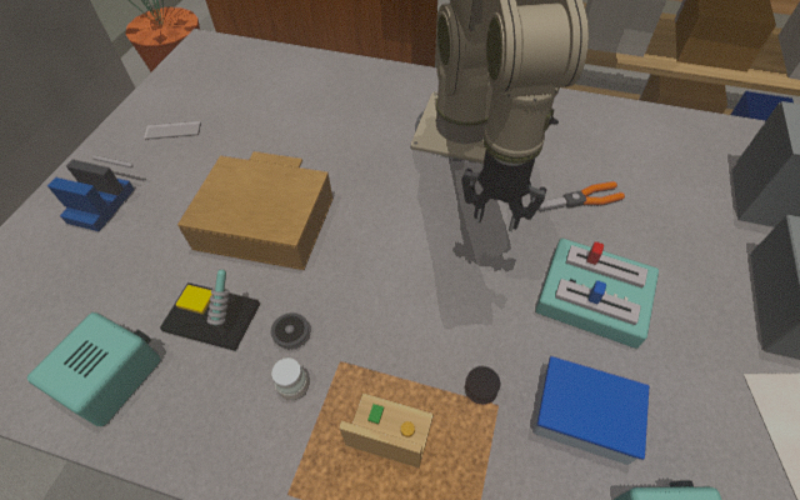

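The lid is flat and closed (plane at 0.088 m), and the red grip is still level with the clip. Now the fan slider.

```bash
python3 -m crank '[{"travel":[-0.026,0.856,0],"rot":[0,0,0.061],"fingers":0.6},{"travel":[-0.026,0.856,0],"rot":[0,0,0.061],"fingers":0.6},{"travel":[-0.026,0.856,0],"rot":[0,0,0.061],"fingers":0.6},{"travel":[-0.026,0.856,0],"rot":[0,0,0.061],"fingers":0.6},{"travel":[-0.026,0.856,0],"rot":[0,0,0.061],"fingers":0.6},{"travel":[-0.026,0.856,0],"rot":[0,0,0.061],"fingers":0.6},{"travel":[-0.026,0.856,0],"rot":[0,0,0.061],"fingers":0.6},{"travel":[-0.026,0.856,0],"rot":[0,0,0.061],"fingers":0.6},{"travel":[-0.026,0.856,0],"rot":[0,0,0.061],"fingers":0.6}]';python3 p.py 0.4815 0.3495 0.091 82.5
```

```text
clock: 28.73
ee_pos: [0.4831, 0.3452, 0.3569]
tcp_rot: [0.215, 3.133, -0.003]
force: [0.2, 0.4, 0.7]
grip_width: 0.598
grasp_force: 0.0
t 28.7333 grasp [0.4833 0.3448 0.2022] yaw 82.13 zax [ 0.001 -0.002 -1.   ] w 0.598
[0.01  0.017 0.445] [-0.002  0.002 -0.008]
```

```bash
python3 -m crank '[{"travel":[0.005,0.015,0.16],"rot":[0,0,-0.008],"fingers":0.6},{"travel":[0.005,0.015,0.32],"rot":[0,0,-0.008],"fingers":0.6},{"travel":[0.005,0.015,0.445],"rot":[0,0,-0.008],"fingers":0.6},{"travel":[0.005,0.015,0.445],"rot":[0,0,-0.008],"fingers":0.5},{"travel":[0.005,0.015,0.445],"rot":[0,0,-0.008],"fingers":0.1},{"travel":[0.005,0.015,0.445],"rot":[0,0,-0.008],"fingers":0.1},{"travel":[0.005,0.015,0.445],"rot":[0,0,-0.008],"fingers":0.1},{"travel":[0.005,0.015,0.445],"rot":[0,0,-0.008],"fingers":0.1},{"travel":[0.005,-0.04,0.445],"rot":[0,0,-0.008],"fingers":0.1},{"travel":[0.005,-0.09,0.445],"rot":[0,0,-0.008],"fingers":0.1},{"travel":[0.005,-0.13,0.445],"rot":[0,0,-0.008],"fingers":0.1},{"travel":[0.005,-0.145,0.445],"rot":[0,0,-0.008],"fingers":0.1}]';python3 p.py
python3 -m crank '[{"travel":[0,-0.007,0],"rot":[0,0,0],"fingers":0.1},{"travel":[0,-0.014,0],"rot":[0,0,0],"fingers":0.1},{"travel":[0,-0.014,0],"rot":[0,0,0],"fingers":0.1}]';python3 p.py
```

```text
clock: 29.73
ee_pos: [0.4773, 0.3103, 0.2481]
tcp_rot: [0.204, 3.131, 0.003]
force: [2.1, 1.2, 4.9]
grip_width: 0.225
grasp_force: 62.0
t 29.7333 grasp [0.4779 0.3105 0.0934] yaw 82.56 zax [ 0.004  0.001 -1.   ] w 0.225
clock: 29.98
ee_pos: [0.4769, 0.308, 0.2481]
tcp_rot: [0.202, 3.13, 0.004]
force: [2.6, 1.5, 8.4]
grip_width: 0.223
grasp_force: 62.2
t 29.9833 grasp [0.4777 0.3083 0.0934] yaw 82.61 zax [ 0.005  0.002 -1.   ] w 0.223
```

```bash
python3 -m crank '[{"travel":[0,-0.006,0],"rot":[0,0,0],"fingers":0.1},{"travel":[0,-0.012,0],"rot":[0,0,0],"fingers":0.1},{"travel":[0,-0.012,0],"rot":[0,0,0],"fingers":0.1}]';python3 p.py; python3 -m crank '[{"travel":[0,-0.006,0],"rot":[0,0,0],"fingers":0.1},{"travel":[0,-0.012,0],"rot":[0,0,0],"fingers":0.1},{"travel":[0,-0.012,0],"rot":[0,0,0],"fingers":0.1}]';python3 p.py
```

```text
clock: 30.23
ee_pos: [0.4765, 0.3071, 0.2481]
tcp_rot: [0.199, 3.129, 0.01]
force: [7.2, 11.3, 0.3]
grip_width: 0.224
grasp_force: 61.2
t 30.2333 grasp [0.4775 0.308  0.0934] yaw 82.71 zax [ 0.007  0.006 -1.   ] w 0.224
clock: 30.48
ee_pos: [0.4761, 0.3062, 0.2482]
tcp_rot: [0.197, 3.127, 0.016]
force: [11.0, 21.4, -9.2]
grip_width: 0.223
grasp_force: 60.4
t 30.4833 grasp [0.4774 0.3077 0.0935] yaw 82.8 zax [ 0.009  0.01  -1.   ] w 0.223
```

```bash
python3 -m crank '[{"travel":[0,0,0],"rot":[0,0,0],"fingers":0.5},{"travel":[0,0,0],"rot":[0,0,0],"fingers":0.6},{"travel":[0,0,0],"rot":[0,0,0],"fingers":0.6},{"travel":[0,0,-0.16],"rot":[0,0,0],"fingers":0.6},{"travel":[0,0,-0.32],"rot":[0,0,0],"fingers":0.6},{"travel":[0,0,-0.48],"rot":[0,0,0],"fingers":0.6},{"travel":[0,0,-0.7],"rot":[0,0,0],"fingers":0.6},{"travel":[0,0,-0.7],"rot":[0,0,0],"fingers":0.6},{"travel":[0,0,-0.7],"rot":[0,0,0],"fingers":0.6}]'
python3 - <<'E'
from h import *
import m
for n in("wrist","scene"):
    P=robot.read_camera(n);C=m.run(P);save(P,n+"5.png")
k=(C[...,2]>.06)&(C[...,2]<.13)&(abs(C[...,0]-.44)<.09)&(abs(C[...,1]+.36)<.11);q=C[k]
print("lid",np.linalg.lstsq(np.c_[q[:,:2]-[.44,-.36],np.ones(len(q))],q[:,2],rcond=None)[0].round(4))
E
```

```text
clock: 31.23
ee_pos: [0.4754, 0.3018, 0.4256]
tcp_rot: [0.202, 3.129, 0.006]
force: [0.2, 0.4, -0.3]
grip_width: 0.597
grasp_force: 0.0
red 792 rect [0.3909 0.3401] [19. 27.] mean [0.3908 0.3398 0.1036] axis 172.5
blue 602 rect [0.475  0.3089] [18. 27.] mean [0.4743 0.3088 0.1038] axis 173.1
clip 155 rect [0.3579 0.3435] [ 6. 20.] mean [0.3585 0.3437 0.0654] axis 171.5
station 18624 rect [0.4341 0.3639] [198. 168.] mean [0.4235 0.3634 0.0496] axis 83.5
tracks 9639 rect [0.4272 0.3652] [150. 149.] mean [0.4336 0.3685 0.0637] axis -143.5
driver_blue none 0
driver_green none 0
cutters none 0
red 72 rect [0.3946 0.3394] [18. 25.] mean [0.3963 0.3389 0.1031] axis 162.1
blue 91 rect [0.4778 0.3075] [18. 25.] mean [0.4794 0.3073 0.1034] axis 173.6
clip none 0
station 2416 rect [0.4372 0.3627] [199. 168.] mean [0.4491 0.3642 0.0498] axis 83.1
tracks 1470 rect [0.4388 0.3627] [150. 132.] mean [0.4462 0.3678 0.064 ] axis 160.8
driver_blue none 0
driver_green none 0
cutters 1102 rect [0.7318 0.0704] [ 37. 297.] mean [0.7324 0.074  0.0043] axis 89.9
lid [ 0.0001 -0.0006  0.0889]
```

View pics/wrist5.png

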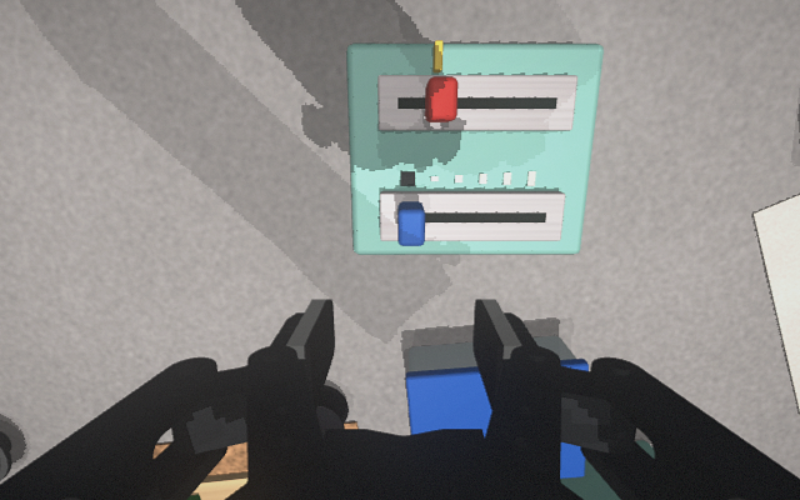

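The blue grip (412,224) sits at the black square (408,179). The red grip (441,100) is level with the clip (438,56), and the lid is closed. I hand in.

```bash
python3 -c "
from workcell import robot
print(robot.close_job())"
```

```text
the job is handed in; nothing more can be done
None
```

The bench is shut down and handed in at about 31 s: heat slider level with the standby clip (within about 1 mm), the three tools present (green and blue drivers, small cutters) in the box with the lid fully closed, then the fan slider pushed to its off stop; the hand-in returned no verdict.

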